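# Seat the steel probe against the end stop of a V-groove setting jig

### The job

Lift the stainless probe off its grey rest and lay it in the V-groove of the setting jig, short of the blue bridge, with its bare steel tip towards the red end stop. Then slide it along the groove under the bridge until the tip bears against the red stop face, pressing it home firmly but gently (about 5 to 10 newtons, never as much as 20), so that the little brass pin is pushed in. Let go and leave the probe seated there, and leave the glass jar, the mech head and the paint pot where they stand.

Things in the scene. Friction and masses are not known exactly. Their poses are not given: they have to be found in the camera images.
- probe_mid (a point): centre of the stainless probe: a round rod, 20 mm diameter, 150 mm long, about 140 g (a tube), flat ends. Its x axis runs along the rod towards the bare steel tip; the last 25 mm at the other end are black plastic. It starts lying level on the rest, free to roll about its own axis (so its y, z axes mean nothing). Beside its middle 85 mm nothing stands, and below it are 34 mm of free space.
- probe_tip (a point): centre of the flat face of the probe's bare steel tip, 75 mm from the probe's centre along the probe's x axis
- rest: small grey rest fixed to the mat (place and yaw vary): base plate 130 x 50 mm, 6 mm thick, with two notched posts at x = +-50 mm, 10 mm thick, that carry the probe with its axis 50 mm above the rest's underside. Origin at the centre of the underside, x along the probe towards its tip, z up.
- fixture: setting jig fixed to the mat (place and yaw vary): dark base plate 250 x 76 mm, 8 mm thick, bearing a slim aluminium rail with a 90-degree V-groove on top. Origin on the underside, below the groove line; x runs along the groove to the red stop, z up. A probe in the groove has its axis at y = 0, z = 60 mm. Sliding it takes under 4 N. The red stop beyond the bridge is 36 mm wide, its top at z = 80 mm.
- groove_start (a point): open end of the V-groove, on the axis line of a probe lying in it; jig x = -110 mm, z = 60 mm. From here the rail runs 198 mm in jig +x. The rail is no wider than the probe (20 mm), so fingers holding the probe from both sides pass beside it; its upper edges lie 6 mm below the probe's axis. Axes as the jig's.
- bridge (a point): middle of the underside of the blue bridge beam over the groove, jig x = 66 mm, z = 76 mm; beam 12 mm along x, 6 mm thick, posts at y = +-22 to +-32 mm. The probe passes under it with 6 mm to spare. The red stop was set by hand: its face, square to the groove, lies 22 to 42 mm beyond this point; where exactly is not reported, find it by touch. It is hard and does not yield.
- pin (a joint): brass sensing pin, 6 mm thick, in the middle of the red stop face at the height of the probe's axis: 0 = fully out (4 mm proud of the face), 0.004 m = pushed in flush with the face, when the probe's end touches the face. A light spring (under 0.5 N) pushes it out; friction in the groove holds the probe against it.
- jar: empty glass jar, 68 mm across, 85 mm high, origin at the centre of its underside; leave it alone
- mech_head: small grey mech head (model part), 40 x 54 x 62 mm high, origin at the centre of its underside; leave it alone
- paint_pot: small paint pot with a blue cap, 38 mm across, 45 mm high, origin at the centre of its underside; leave it alone

How it is judged:
By the outcome, as a careful person would: the job done as asked, in the order asked, and still so for the second after the job is handed in, with the robot touching nothing.
It also fails if it takes over 58 s, if anything falls off the work surface, if the arm or the gripper's body presses on something with over 40 N, if the wrist force passes 120 N, or if a joint passes its speed limit or range.

### The arm

A 6-joint arm with a two-finger parallel gripper is mounted at the origin on the work surface. World frame = base frame: x ahead of the robot, y to its left, z up, the work surface at z = 0. Lengths are in mm, angles in rad, forces in N, time in s.
With the tool pointing down it reaches from about 350 to 975 mm from the base axis. Payload 7.1 kg.
Tool frame: the origin (TCP) lies at the very end of the fingers, on their centre line; the grasp point (between the pads) lies 19 mm behind it (ctrl.grasp_offset is the distance from the TCP to the grasp point, in mm); z points along the fingers, y is the direction in which the jaws open and shut (so a half turn about z gives the same grasp; the last joint's range is limited). The gripper opens to 88 mm and grips with 3 to 60 N. Pads are 20 mm wide; open, the fingers measure 115 mm over their backs; the gripper's body (75 mm by 178 mm) begins 61 mm behind the grasp point.
Start: joints at [1.093, 0.423, 1.63, -0, 1.089, -0.019], TCP at [276.763, 560.363, 222.675] pointing down, gripper open.
Joint ranges: [-3, 3], [-0.9, 2.11], [0.09, 2.58], [-1.31, 4.45], [0.11, 2.69], [-2.54, 2.54]. Speed limits (rad/s): [2.39, 2.39, 3.01, 3.14, 3.14, 3.14].

### API

Orientations are given as a unit quaternion [x, y, z, w].
In Python, from station import ctrl gives the robot as it stands. The module is installed in compiled form; this text tells all that it offers.
- The arm moves only by the tool jog_arm, never from a script. Its argument "moves" is a list of rows, each an object with "travel": the shift along the world's x, y, z in m, a list of three; "rotation": the turn, a rotation vector about the world's x, y, z in rad, a list of three; "gripper": the finger opening in m, from 0 to 0.0878. A call has 1 to 12 rows; each row is the pose to reach, as a shift and turn from the pose commanded when the call began; what a row does not reach only later rows make up. A row lasts 1/10 s, in which the tool goes at most 50 mm and 8.59 degrees, less where a joint would pass 70% of its speed; a pose out of reach is approached as far as the arm can. A call with a gripper value outside its range is refused whole. The fingers move at their own pace and stop on an object; the grip force is fixed at half the most. Time passes only in rows, so rows that repeat a pose let the fingers close. It gives the time, the measured TCP pose, the force and the opening at its end, in the units of the state.
- ctrl.sense(): the state, without advancing time (a new reading comes with each control period).
- ctrl.get_image(name): name is "side" or "top" or "wrist"; returns a dict with "color" (420x560x3 uint8, red, green, blue), "vfov" (degrees; the focal length in pixels is half the picture's height over the tangent of half this angle, whatever the lens; pixels are square), "cx", "cy" (the principal point, pixels), "rvec" (rotation vector, rad) and "tvec" (3), from world to camera coordinates, as OpenCV has them. Camera axes: x right, y down, z forward; pixel columns grow to the right and rows downward; lengths in mm; the calibration is good to about 2 mm. A picture is of the moment at which its call begins. There is no depth.
- ctrl.close_job(): hands the job in, once; it reports no verdict.
Trained networks look in a picture, given as the dict that the camera call returned (one of the last four; its "shot" number tells which), for a name from the list of things; names that differ only in an ending like _2 or _b are one class to them, and where a whole thing is asked for, a point or a joint stands for the part that bears it (a point fixed in the world has none). Each returns a list of dicts, best first, with "p" (0 to 1); they miss things now and then, are a little off and sometimes report something else, mostly with a low value. They report only what shows in the picture. A call takes as long as a camera call.
- ctrl.regions_of(picture, label): "pixels" (420x560 bool, what is visible of it) and "bbox" ([left, top, width, height] in pixels, round what is visible of it).
The state is a dict: "t": time; "q": joint angles; "qvel": joint speeds; "joint_efforts": joint torques, N m; "tcp_pos": TCP position; "eef_rot": TCP orientation; "ft_force": force on the tool from outside, world axes, zero at the start; "moment": the same for the moment, N m; "grip_width": finger opening in mm.
Only numpy, scipy, OpenCV 4.12 (cv2) and the standard library are available. Lean on these libraries where they do the work, as an engineer would, in place of code of your own. Each camera call takes 0.05 s, during which the arm holds its last target.

## Working session

There is one attempt and no reset: what is moved stays moved. The work goes in short steps, Python scripts to look and compute and a tool call to move; the robot and the scene stay as the last step left them, time stands still between calls to the robot, and variables do not carry over. Pictures are saved under pics/ and viewed, and the job is handed in when it is done.

Besides the shell and the picture viewer there is one more tool, called after "Call:" as name(argument=value, ...), one argument or row to a line, values as JSON. jog_arm: Moves the arm, as the interface text tells. Its arguments: {"type":"object","properties":{"moves":{"type":"array","items":{"type":"object","properties":{"travel":{"type":"array","items":{"type":"number"}},"rotation":{"type":"array","items":{"type":"number"}},"gripper":{"type":"number"}}}}},"required":["moves"]}

```bash
mkdir -p pics; ls
cat > h.py <<'E'
import numpy as np, cv2
from station import ctrl
def cam(im):
    H,W=im["color"].shape[:2]
    f=H/2/np.tan(np.radians(im["vfov"])/2)
    K=np.array([[f,0,im["cx"]],[0,f,im["cy"]],[0,0,1.]])
    R,_=cv2.Rodrigues(np.array(im["rvec"],float)); t=np.array(im["tvec"],float).reshape(3)
    return K,R,t
def proj(im,P):
    K,R,t=cam(im); q=(np.atleast_2d(P)@R.T+t)@K.T
    return q[:,:2]/q[:,2:]
def back(im,uv,z):
    K,R,t=cam(im); uv=np.atleast_2d(np.array(uv,float))
    d=np.c_[uv,np.ones(len(uv))]@np.linalg.inv(K).T@R
    c=-R.T@t
    return c+d*((z-c[2])/d[:,2])[:,None]
def save(im,n): cv2.imwrite(n,im["color"][:,:,::-1])
E
python3 - <<'E'
from h import *
s=ctrl.sense(); print({k:np.round(v,3) for k,v in s.items()})
for n in ["top","side","wrist"]:
    im=ctrl.get_image(n); save(im,f"pics/{n}0.png")
    K,R,t=cam(im); print(n,K[0,0],K[:2,2],(-R.T@t).round(1),R.round(3).tolist())
    if n!="wrist":
      for l in ["probe_mid","rest","fixture","jar","mech_head","paint_pot","pin"]:
        r=ctrl.regions_of(im,l)
        print(l,[(round(x["p"],2),x["bbox"],int(x["pixels"].sum())) for x in r[:3]])
E
```

```text
pics
{'t': np.float64(0.0), 'q': array([ 1.093,  0.424,  1.631, -0.   ,  1.089, -0.019]), 'qvel': array([ 0.002,  0.   , -0.002, -0.   ,  0.001, -0.001]), 'joint_efforts': array([ 1.0000e-03, -5.4464e+01, -2.7366e+01,  6.4000e-02,  2.3000e-02,
       -0.0000e+00]), 'tcp_pos': array([276.542, 559.886, 221.91 ]), 'eef_rot': array([ 0.227,  0.974, -0.001, -0.   ]), 'ft_force': array([-0.149,  0.009,  0.426]), 'moment': array([0.009, 0.039, 0.049]), 'grip_width': np.float64(87.991)}
top 532.8780466655865 [278.86390108 209.82899588] [ 417.1  -50.4 1325.7] [[-0.007, -1.0, 0.02], [-0.992, 0.005, -0.127], [0.127, -0.021, -0.992]]
probe_mid [(0.91, [334.8, 188.0, 16.1, 63.7], 506), (0.3, [160.0, 159.6, 38.3, 102.0], 3135)]
rest [(0.77, [325.2, 190.9, 29.4, 55.1], 650)]
fixture [(0.57, [157.8, 158.8, 40.8, 101.5], 3064)]
jar [(0.95, [223.7, 133.8, 30.2, 31.5], 744)]
mech_head [(0.75, [241.0, 268.1, 19.9, 18.1], 312)]
paint_pot [(0.75, [386.2, 175.3, 20.0, 17.5], 220), (0.21, [337.1, 187.2, 12.4, 64.3], 510)]
pin [(0.69, [331.4, 191.4, 22.2, 56.5], 619)]
side 530.4611975635406 [287.78679588 213.88838581] [ -11.8 -888.5  786.9] [[0.818, -0.574, 0.024], [-0.308, -0.472, -0.826], [0.486, 0.669, -0.563]]
probe_mid [(0.73, [288.2, 259.9, 64.4, 25.2], 524)]
rest [(0.6, [291.0, 267.3, 60.3, 38.7], 1105)]
fixture [(0.91, [192.1, 161.4, 87.7, 61.9], 2364)]
jar [(0.82, [299.1, 176.4, 27.2, 41.3], 844)]
mech_head [(0.94, [202.3, 234.8, 23.7, 26.1], 421)]
paint_pot [(0.63, [388.3, 286.6, 16.4, 29.3], 417)]
pin []
wrist 372.037379881809 [281.99448846 213.90465322] [216.1 590.4 385.8] [[0.444, 0.896, 0.001], [0.868, -0.431, 0.247], [0.222, -0.109, -0.969]]
```

View pics/top0.png

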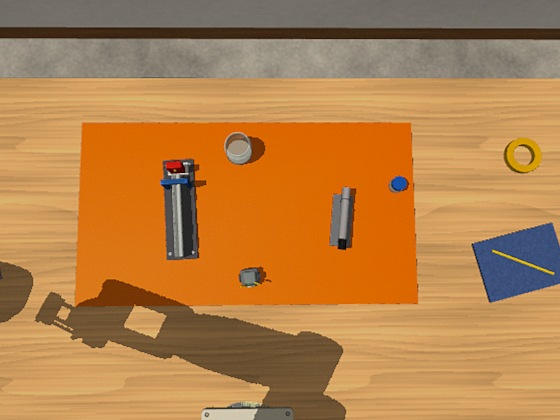

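View pics/side0.png

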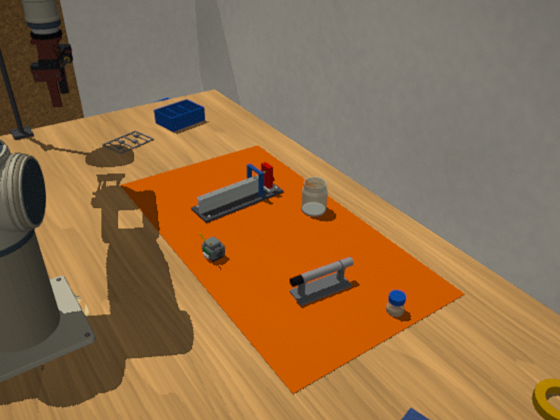

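View pics/wrist0.png

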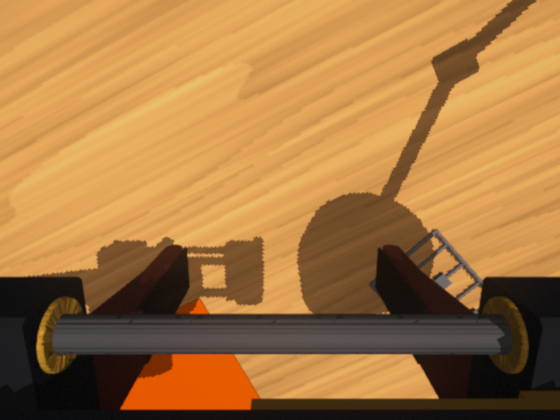

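The top view shows the probe at about (345,218), with its tip up towards world +x. The jig is at about (180,210) with the red stop at (175,167) and the bridge at (176,182). The wrist view is over empty table. Next I'll enlarge crops and fit poses to the masks.

```bash
cat > fit.py <<'E'
from h import *
from scipy.optimize import minimize
def hullmask(im,Ps,ss=4):
    m=np.zeros((420*ss,560*ss),np.uint8)
    for P in Ps:
        uv=proj(im,P); cv2.fillConvexPoly(m,cv2.convexHull(np.round(((uv+0.5)*ss-0.5)).astype(np.int32)),1)
    return m
def box(x0,x1,y0,y1,z0,z1): return np.array([[x,y,z] for x in(x0,x1) for y in(y0,y1) for z in(z0,z1)],float)
a=np.linspace(0,2*np.pi,24,endpoint=False)
cyl=np.array([[x,10*np.cos(t),50+10*np.sin(t)] for x in(-75,75) for t in a])
probeP=[cyl]
jigP=[box(-125,125,-38,38,0,8),box(-110,88,-10,10,8,54),box(60,72,-32,-22,8,82),box(60,72,22,32,8,82),box(60,72,-32,32,76,82),box(98,118,-18,18,8,80)]
def pose(P,p):
    c,s=np.cos(p[2]),np.sin(p[2]); return [Q@np.array([[c,s,0],[-s,c,0],[0,0,1]])+[p[0],p[1],0] for Q in P]
def fit(ims,masks,P,p0):
    M=[cv2.resize(m.astype(np.uint8),None,fx=4,fy=4,interpolation=cv2.INTER_NEAREST) for m in masks]
    def cost(p):
        c=0
        for im,m in zip(ims,M):
            h=hullmask(im,pose(P,p)); c-=(h&m).sum()/max(1,(h|m).sum())
        return c
    best=None
    for k in range(3):
        s=np.array([[0,0,0],[8,0,0],[0,8,0],[0,0,.1]])/(k+1)
        r=minimize(cost,p0,method="Nelder-Mead",options=dict(initial_simplex=p0+s,xatol=.05,fatol=1e-4)); p0=r.x
    return r.x,r.fun
E
python3 - <<'E'
from fit import *
ims={n:ctrl.get_image(n) for n in("top","side")}
def msk(n,l): return ctrl.regions_of(ims[n],l)[0]["pixels"]
for l,P,p0 in [("probe_mid",probeP,None),("fixture",jigP,None)]:
    ms={n:msk(n,l) for n in ims}
    ys,xs=np.nonzero(ms["top"]); c=back(ims["top"],[[xs.mean(),ys.mean()]],40)[0]
    p0=np.array([c[0],c[1],0.0])
    for use in (["top"],["side"],["top","side"]):
        p,f=fit([ims[n] for n in use],[ms[n] for n in use],P,p0); print(l,use,p.round(3),round(f,3))
    for n in ims:
        v=ims[n]["color"].copy(); big=cv2.resize(v,None,fx=4,fy=4,interpolation=cv2.INTER_CUBIC)
        for Q in pose(P,p):
            h=cv2.convexHull(np.round((proj(ims[n],Q)+.5)*4-.5).astype(np.int32)); cv2.polylines(big,[h],True,(0,255,0),1)
        u,w=(proj(ims[n],[[p[0],p[1],40]])[0]*4).astype(int)
        cv2.imwrite(f"pics/fit_{l}_{n}.png",big[max(0,w-290):w+290,max(0,u-250):u+250,::-1])
E
cd pics; python3 -c "
import cv2,numpy as np
for l in ['probe_mid','fixture']:
    a=[cv2.imread(f'fit_{l}_{n}.png') for n in('top','side')]
    h=min(x.shape[0] for x in a)
    cv2.imwrite(f'c_{l}.png',cv2.resize(np.hstack([x[:h] for x in a]),None,fx=.8,fy=.8))
"
```

```text
probe_mid ['top'] [ 5.59754e+02 -2.32944e+02 -9.90000e-02] -0.918
probe_mid ['side'] [ 5.59741e+02 -2.29262e+02 -8.90000e-02] -0.918
probe_mid ['top', 'side'] [ 5.58034e+02 -2.31714e+02 -1.05000e-01] -1.712
fixture ['top'] [5.89887e+02 1.69055e+02 5.60000e-02] -0.951
fixture ['side'] [5.84001e+02 1.73321e+02 7.60000e-02] -0.915
fixture ['top', 'side'] [5.82007e+02 1.69309e+02 6.00000e-02] -1.811
```

View pics/c_probe_mid.png

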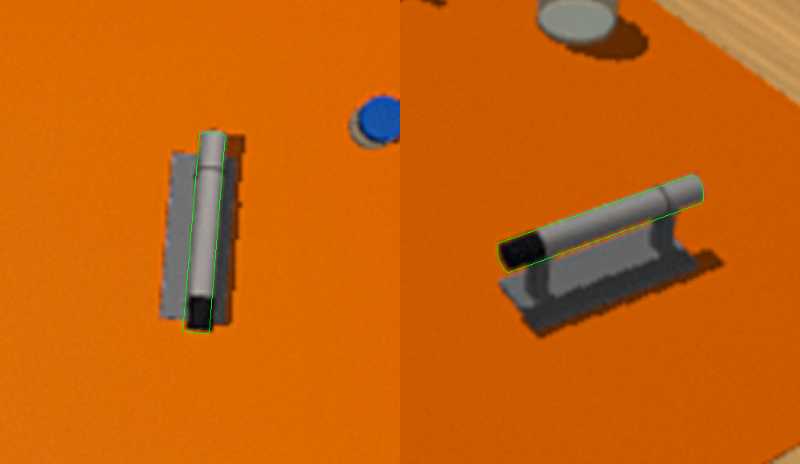

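View pics/c_fixture.png

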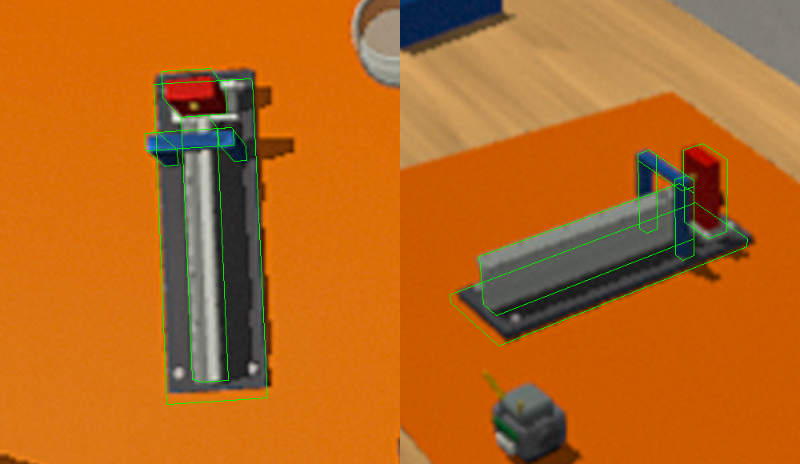

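The probe fit overlays well, at about (559,−232) with yaw −0.10. The jig's base plate looks offset from its origin, so I'll refit that later using the rail and bridge. I'll move over the probe now for a wrist view.

Call:
jog_arm(
  moves=[
    {"travel": [0.02, -0.05, 0], "rotation": [0, 0, 0.05]},
    {"travel": [0.323, -0.793, -0.03], "rotation": [0, 0, 0.358], "gripper": 0.06},
    {"travel": [0.323, -0.793, -0.03], "rotation": [0, 0, 0.358]},
    {"travel": [0.323, -0.793, -0.03], "rotation": [0, 0, 0.358]},
    {"travel": [0.323, -0.793, -0.03], "rotation": [0, 0, 0.358]},
    {"travel": [0.323, -0.793, -0.03], "rotation": [0, 0, 0.358]},
    {"travel": [0.323, -0.793, -0.03], "rotation": [0, 0, 0.358]},
    {"travel": [0.323, -0.793, -0.03], "rotation": [0, 0, 0.358]},
    {"travel": [0.323, -0.793, -0.03], "rotation": [0, 0, 0.358]},
    {"travel": [0.323, -0.793, -0.03], "rotation": [0, 0, 0.358]},
    {"travel": [0.323, -0.793, -0.03], "rotation": [0, 0, 0.358]},
    {"travel": [0.323, -0.793, -0.03], "rotation": [0, 0, 0.358]},
  ],
)

```text
$.moves[0]: bad value
```

Call:
jog_arm(
  moves=[
    {"travel": [0.323, -0.793, -0.03], "rotation": [0.0, 0.0, 0.358], "gripper": 0.06},
    {"travel": [0.323, -0.793, -0.03], "rotation": [0.0, 0.0, 0.358], "gripper": 0.06},
    {"travel": [0.323, -0.793, -0.03], "rotation": [0.0, 0.0, 0.358], "gripper": 0.06},
    {"travel": [0.323, -0.793, -0.03], "rotation": [0.0, 0.0, 0.358], "gripper": 0.06},
    {"travel": [0.323, -0.793, -0.03], "rotation": [0.0, 0.0, 0.358], "gripper": 0.06},
    {"travel": [0.323, -0.793, -0.03], "rotation": [0.0, 0.0, 0.358], "gripper": 0.06},
    {"travel": [0.323, -0.793, -0.03], "rotation": [0.0, 0.0, 0.358], "gripper": 0.06},
    {"travel": [0.323, -0.793, -0.03], "rotation": [0.0, 0.0, 0.358], "gripper": 0.06},
    {"travel": [0.323, -0.793, -0.03], "rotation": [0.0, 0.0, 0.358], "gripper": 0.06},
    {"travel": [0.323, -0.793, -0.03], "rotation": [0.0, 0.0, 0.358], "gripper": 0.06},
  ],
)

```text
t: 2.15
tcp_pos: [465.8, 95.9, 205.5]
eef_rot: [0.05, 0.999, 0.0, 0.0]
ft_force: [1.1, 0.8, 0.2]
grip_width: 60.3
```

Call:
jog_arm(
  moves=[
    {"travel": [0.134, -0.33, -0.025], "rotation": [0.0, 0.0, 0.0], "gripper": 0.06},
    {"travel": [0.134, -0.33, -0.025], "rotation": [0.0, 0.0, 0.0], "gripper": 0.06},
    {"travel": [0.134, -0.33, -0.025], "rotation": [0.0, 0.0, 0.0], "gripper": 0.06},
    {"travel": [0.134, -0.33, -0.025], "rotation": [0.0, 0.0, 0.0], "gripper": 0.06},
    {"travel": [0.134, -0.33, -0.025], "rotation": [0.0, 0.0, 0.0], "gripper": 0.06},
    {"travel": [0.134, -0.33, -0.025], "rotation": [0.0, 0.0, 0.0], "gripper": 0.06},
    {"travel": [0.134, -0.33, -0.025], "rotation": [0.0, 0.0, 0.0], "gripper": 0.06},
    {"travel": [0.134, -0.33, -0.025], "rotation": [0.0, 0.0, 0.0], "gripper": 0.06},
    {"travel": [0.134, -0.33, -0.025], "rotation": [0.0, 0.0, 0.0], "gripper": 0.06},
  ],
)

```text
t: 3.05
tcp_pos: [599.0, -233.4, 179.6]
eef_rot: [0.052, 0.999, 0.0, -0.0]
ft_force: [-0.6, -0.1, -0.3]
grip_width: 60.2
```

Run:
```python
from fit import *
s=ctrl.sense(); print(s["tcp_pos"].round(1),s["eef_rot"].round(4),np.round(s["ft_force"],2))
im=ctrl.get_image("wrist"); v=im["color"].copy()
r=ctrl.regions_of(im,"probe_mid"); print([(x["p"],x["bbox"]) for x in r])
p,f=fit([im],[r[0]["pixels"]],probeP,np.array([559,-232,-.1])); print(p,f)
for q,c in (([559,-232,-.1],(255,0,0)),(p,(0,255,0))):
    for Q in pose(probeP,q):
        cv2.polylines(v,[cv2.convexHull(np.round(proj(im,Q)).astype(np.int32))],True,c,1)
cv2.imwrite("pics/w1.png",v[:,:,::-1])
```

```text
[ 599.  -233.4  179.6] [ 5.160e-02  9.987e-01  2.000e-04 -3.000e-04] [-0.62 -0.11 -0.31]
[(0.9, [257.9, 44.2, 30.2, 203.7])]
[ 5.55919671e+02 -2.34254331e+02 -1.00405554e-01] -0.9691963296762234
```

View pics/w1.png

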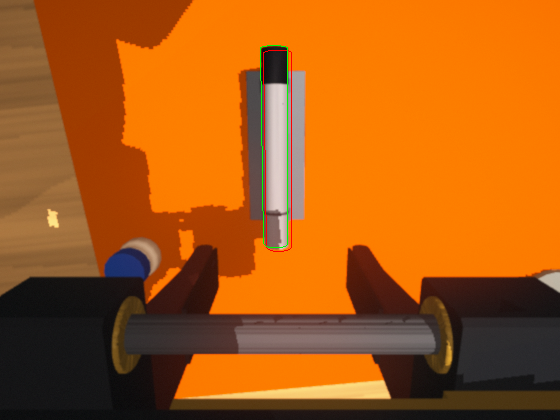

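The wrist fit is tight (IoU 0.97): probe centre about (556,−234), yaw −0.100, with a clear path down for the fingers. I'll descend and grip with the fingertips about 9 mm below the axis, so they overlap the rail very little later on.

Call:
jog_arm(
  moves=[
    {"travel": [-0.0415, 0.0, -0.05], "rotation": [0.0, 0.0, 0.0], "gripper": 0.06},
    {"travel": [-0.0415, 0.0, -0.08], "rotation": [0.0, 0.0, 0.0], "gripper": 0.06},
    {"travel": [-0.0415, 0.0, -0.1], "rotation": [0.0, 0.0, 0.0], "gripper": 0.06},
    {"travel": [-0.0415, 0.0, -0.12], "rotation": [0.0, 0.0, 0.0], "gripper": 0.06},
    {"travel": [-0.0415, 0.0, -0.13], "rotation": [0.0, 0.0, 0.0], "gripper": 0.06},
    {"travel": [-0.0415, 0.0, -0.1385], "rotation": [0.0, 0.0, 0.0], "gripper": 0.06},
    {"travel": [-0.0415, 0.0, -0.1385], "rotation": [0.0, 0.0, 0.0], "gripper": 0.04},
    {"travel": [-0.0415, 0.0, -0.1385], "rotation": [0.0, 0.0, 0.0], "gripper": 0.03},
  ],
)

```text
t: 3.95
tcp_pos: [558.2, -232.0, 42.4]
eef_rot: [0.05, 0.999, -0.0, 0.0]
ft_force: [-0.4, 0.0, 0.3]
grip_width: 47.2
```

Run:
```python
from fit import *
s=ctrl.sense(); print(s["tcp_pos"].round(1),s["eef_rot"].round(4),np.round(s["ft_force"],2),s["grip_width"])
im=ctrl.get_image("wrist"); save(im,"pics/w2.png")
```

```text
[ 558.2 -232.    42.4] [ 5.010e-02  9.987e-01 -2.000e-04  4.000e-04] [-0.4   0.04  0.31] 47.15802388944353
```

View pics/w2.png

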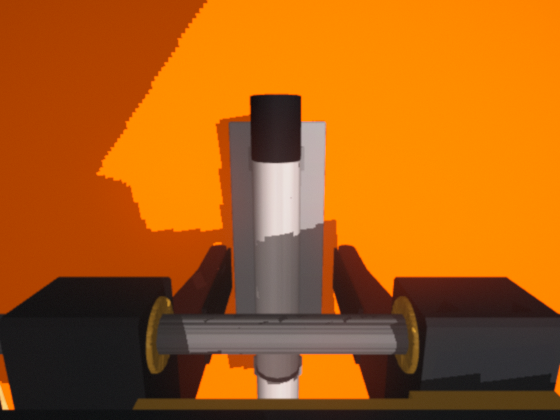

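The probe lies between the fingers, centred at column 276 against 282 for the jaws, which is about 2.2 mm towards −y. I'll shift, then close.

Call:
jog_arm(
  moves=[
    {"travel": [0.0, -0.0022, 0.0], "rotation": [0.0, 0.0, 0.0], "gripper": 0.04},
    {"travel": [0.0, -0.0022, 0.0], "rotation": [0.0, 0.0, 0.0], "gripper": 0.01},
    {"travel": [0.0, -0.0022, 0.0], "rotation": [0.0, 0.0, 0.0], "gripper": 0.01},
    {"travel": [0.0, -0.0022, 0.0], "rotation": [0.0, 0.0, 0.0], "gripper": 0.01},
    {"travel": [0.0, -0.0022, 0.0], "rotation": [0.0, 0.0, 0.0], "gripper": 0.01},
    {"travel": [0.0, -0.0022, 0.0], "rotation": [0.0, 0.0, 0.0], "gripper": 0.01},
    {"travel": [0.0, -0.0022, 0.0], "rotation": [0.0, 0.0, 0.0], "gripper": 0.01},
  ],
)

```text
t: 4.7
tcp_pos: [557.8, -234.4, 41.8]
eef_rot: [0.05, 0.999, -0.0, 0.0]
ft_force: [-0.6, 0.8, 2.7]
grip_width: 19.2
```

Call:
jog_arm(
  moves=[
    {"travel": [0.0, 0.0, 0.01], "rotation": [0.0, 0.0, 0.0], "gripper": 0.01},
    {"travel": [0.0, 0.0, 0.03], "rotation": [0.0, 0.0, 0.0], "gripper": 0.01},
    {"travel": [0.0, 0.0, 0.06], "rotation": [0.0, 0.0, 0.0], "gripper": 0.01},
    {"travel": [0.0, 0.0, 0.09], "rotation": [0.0, 0.0, 0.0], "gripper": 0.01},
    {"travel": [0.0, 0.0, 0.12], "rotation": [0.0, 0.0, 0.0], "gripper": 0.01},
    {"travel": [0.0, 0.0, 0.14], "rotation": [0.0, 0.0, 0.0], "gripper": 0.01},
    {"travel": [0.0, 0.0, 0.14], "rotation": [0.0, 0.0, 0.0], "gripper": 0.01},
  ],
)

```text
t: 5.4
tcp_pos: [559.4, -235.2, 185.1]
eef_rot: [0.05, 0.999, -0.001, 0.003]
ft_force: [-0.3, -0.4, -1.3]
grip_width: 19.1
```

Run:
```python
from fit import *
s=ctrl.sense(); print(s["tcp_pos"].round(1),s["eef_rot"].round(4),np.round(s["ft_force"],2),s["grip_width"])
im=ctrl.get_image("wrist"); save(im,"pics/w3.png")
im=ctrl.get_image("side"); save(im,"pics/s3.png")
K,R,t=cam(im)
im=ctrl.get_image("top")
# refit jig: only rail+bridge+stop edges by eye: enlarge
for n in ("top","side"):
    im=ctrl.get_image(n)
    u,w=proj(im,[[595,169,40]])[0].astype(int)
    c=im["color"][w-60:w+60,u-60:u+60]; cv2.imwrite(f"pics/jig_{n}.png",cv2.resize(c,None,fx=5,fy=5,interpolation=cv2.INTER_CUBIC)[:,:,::-1]); print(n,u-60,w-60)
```

```text
[ 559.4 -235.2  185.1] [ 0.0504  0.9987 -0.0011  0.0027] [-0.32 -0.42 -1.34] 19.060089342519568
top 117 144
side 179 128
```

View pics/w3.png

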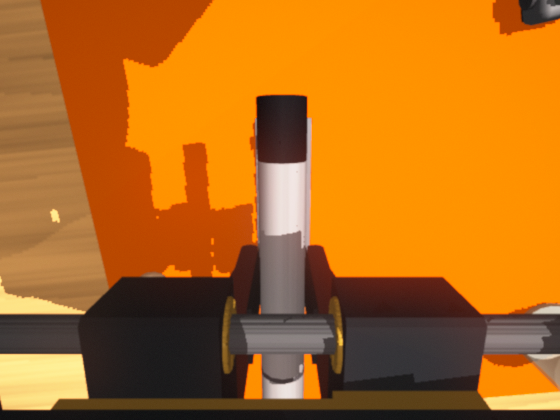

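View pics/jig_top.png

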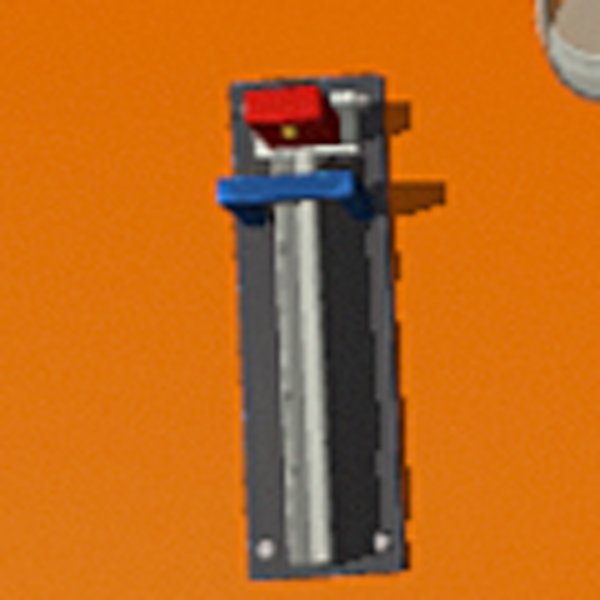

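View pics/jig_side.png

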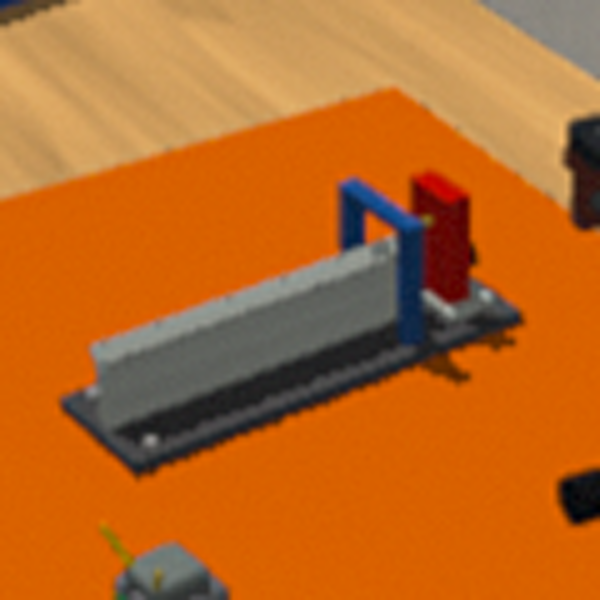

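The probe is held straight and centred in the jaws (column 282). In the jig crops the rail starts only about 5 mm inside the plate's near edge, so the plate is offset along +x. I'll refit with that offset as a free parameter.

```bash
cat >> fit.py <<'E'
def jig(off,w=9,stop=98): return [box(-125+off,125+off,-38,38,0,8),box(-110,88,-w,w,8,54),box(60,72,-32,-22,8,82),box(60,72,22,32,8,82),box(60,72,-32,32,76,82),box(stop,stop+14,-18,18,8,80)]
E
python3 - <<'E'
from fit import *
ims={n:ctrl.get_image(n) for n in("top","side")}
ms={n:ctrl.regions_of(ims[n],"fixture")[0]["pixels"] for n in ims}
for n in ms: print(n,ms[n].sum())
best=None
for off in (6,8,10,12):
    r=[fit([ims[n] for n in use],[ms[n] for n in use],jig(off),np.array([578,169,.06])) for use in (["top"],["side"],["top","side"])]
    print(off,[(p.round(3).tolist(),round(f,3)) for p,f in r])
    if best is None or r[2][1]<best[1]: best=(r[2][0],r[2][1],off)
p,_,off=best
out=[]
for n in ims:
    big=cv2.resize(ims[n]["color"],None,fx=4,fy=4,interpolation=cv2.INTER_CUBIC)
    for Q in pose(jig(off),p):
        cv2.polylines(big,[cv2.convexHull(np.round((proj(ims[n],Q)+.5)*4-.5).astype(np.int32))],True,(0,255,0),1)
    u,w=(proj(ims[n],[[p[0]+10,p[1],40]])[0]*4).astype(int)
    out.append(big[w-240:w+240,u-200:u+200,::-1])
cv2.imwrite("pics/jf2.png",np.hstack(out))
E
```

```text
top 3148
side 2403
6 [([585.867, 168.508, 0.067], np.float64(-0.962)), ([583.197, 173.167, 0.074], np.float64(-0.952)), ([583.96, 169.694, 0.07], np.float64(-1.868))]
8 [([583.881, 168.645, 0.068], np.float64(-0.963)), ([582.331, 173.015, 0.067], np.float64(-0.956)), ([582.094, 169.705, 0.06], np.float64(-1.88))]
10 [([582.374, 168.342, 0.063], np.float64(-0.963)), ([581.63, 172.911, 0.061], np.float64(-0.955)), ([581.295, 169.521, 0.066], np.float64(-1.889))]
12 [([580.444, 168.319, 0.064], np.float64(-0.962)), ([581.193, 172.632, 0.057], np.float64(-0.95)), ([580.438, 169.37, 0.07], np.float64(-1.886))]
```

View pics/jf2.png

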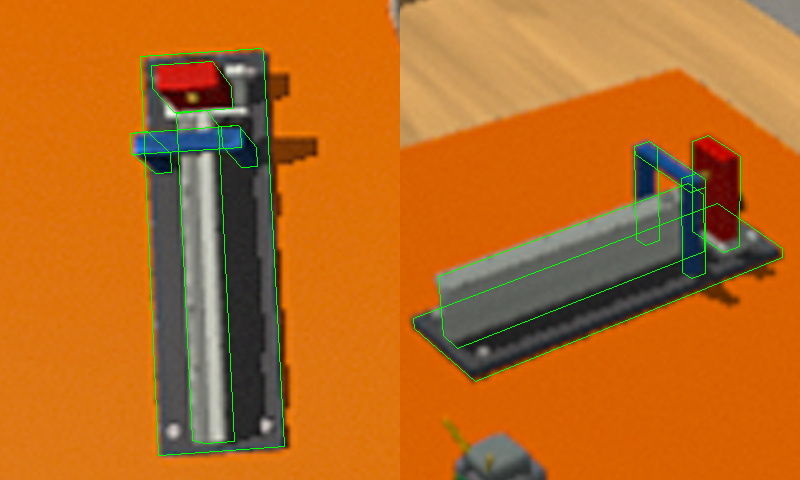

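The fit now overlays well in both views: jig origin about (581.5, 169–172), yaw about 0.066, stop face near jig x≈98. I'll move beside the jig for a wrist view to settle its lateral position.

Call:
jog_arm(
  moves=[
    {"travel": [0.02, 0.04, 0.0], "rotation": [0.0, 0.0, 0.04], "gripper": 0.01},
    {"travel": [0.04, 0.35, 0.0], "rotation": [0.0, 0.0, 0.167], "gripper": 0.01},
    {"travel": [0.04, 0.35, 0.0], "rotation": [0.0, 0.0, 0.167], "gripper": 0.01},
    {"travel": [0.04, 0.35, 0.0], "rotation": [0.0, 0.0, 0.167], "gripper": 0.01},
    {"travel": [0.04, 0.35, 0.0], "rotation": [0.0, 0.0, 0.167], "gripper": 0.01},
    {"travel": [0.04, 0.35, 0.0], "rotation": [0.0, 0.0, 0.167], "gripper": 0.01},
    {"travel": [0.04, 0.35, 0.0], "rotation": [0.0, 0.0, 0.167], "gripper": 0.01},
    {"travel": [0.04, 0.35, 0.0], "rotation": [0.0, 0.0, 0.167], "gripper": 0.01},
    {"travel": [0.04, 0.35, 0.0], "rotation": [0.0, 0.0, 0.167], "gripper": 0.01},
    {"travel": [0.04, 0.35, 0.0], "rotation": [0.0, 0.0, 0.167], "gripper": 0.01},
    {"travel": [0.04, 0.35, 0.0], "rotation": [0.0, 0.0, 0.167], "gripper": 0.01},
  ],
)

```text
t: 6.95
tcp_pos: [597.6, 113.9, 181.5]
eef_rot: [-0.032, 0.999, -0.0, -0.0]
ft_force: [0.2, -0.1, -2.7]
grip_width: 19.2
```

Run:
```python
from fit import *
s=ctrl.sense(); print(s["t"],s["tcp_pos"].round(1),s["eef_rot"].round(4),np.round(s["ft_force"],2),s["grip_width"])
im=ctrl.get_image("wrist"); v=im["color"].copy(); save(im,"pics/w4.png")
for q,c in (([581.5,169.5,.066],(255,0,255)),):
    for Q in pose(jig(10),q)[:2]:
        cv2.polylines(v,[cv2.convexHull(np.round(proj(im,Q)).astype(np.int32))],True,c,1)
cv2.imwrite("pics/w4o.png",cv2.resize(v,None,fx=1.4,fy=1.4)[:588,:784,::-1])
```

```text
6.95 [597.6 113.9 181.5] [-3.220e-02  9.995e-01 -2.000e-04 -3.000e-04] [ 0.19 -0.08 -2.67] 19.214178554261544
```

View pics/w4o.png

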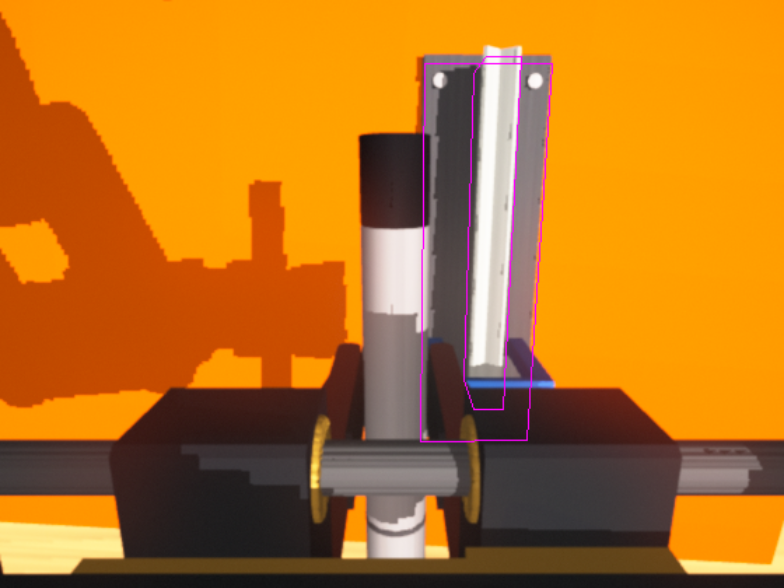

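The wrist view shows the rail's near end at about (502,47) in the enlarged picture and the plate's near edge at row 56. Both sit slightly nearer the robot and with slightly less yaw than the overlay. I'll measure the rail edges.

Run:
```python
from fit import *
im=ctrl.get_image("wrist"); g=im["color"].astype(int)
hsv=cv2.cvtColor(im["color"],cv2.COLOR_RGB2HSV)
L=[];Rr=[];PR=[];PL=[]
for v in range(40,262,8):
    row=(hsv[v,:,1]<60)&(hsv[v,:,2]>120)
    xs=np.nonzero(row[320:380])[0]+320
    orange=(hsv[v,:,1]>180)&(hsv[v,:,2]>150)
    # plate right edge: first orange right of 350
    o=np.nonzero(orange[360:])[0]
    pr=360+o[0] if len(o) else None
    print(v,xs.min() if len(xs) else None,xs.max() if len(xs) else None,pr)
    if v>=64 and len(xs)>10: L.append([xs.min(),v]);Rr.append([xs.max()+1,v]);
    if 48<=v<=230: PR.append([pr,v])
for nm,A,z in (("railL",L,54),("railR",Rr,54),("plateR",PR,8)):
    W=back(im,np.array(A,float)-[.5,0],z); l=np.polyfit(W[:,0],W[:,1],1); res=W[:,1]-np.polyval(l,W[:,0])
    print(nm,l, "yaw",np.arctan(l[0]),"y at x=551",np.polyval(l,551),"y@581",np.polyval(l,581.5),res.std())
print(back(im,[[345.7,33.5],[372,33.5]],54), back(im,[[302.9,40],[393.6,40]],8))
```

```text
40 320 379 394
48 320 379 394
56 344 379 393
64 344 379 393
72 343 379 392
80 343 379 392
88 342 379 391
96 342 379 390
104 342 379 390
112 342 379 389
120 341 379 389
128 341 379 388
136 340 379 387
144 340 379 387
152 340 379 386
160 339 379 386
168 339 379 385
176 338 379 384
184 338 379 384
192 338 379 383
200 337 379 383
208 337 378 382
216 337 378 381
224 336 376 381
232 336 375 380
240 336 375 380
248 335 359 379
256 335 363 384
railL [5.43654176e-02 1.25673995e+02] yaw 0.05431195157060266 y at x=551 155.62934028439858 y@581 157.28748552036538 0.23374218651276393
railR [7.17600435e-02 1.46215561e+02] yaw 0.07163724652232374 y at x=551 185.75534505222663 y@581 187.9440263803677 3.225377446641939
plateR [5.60218570e-02 1.73618466e+02] yaw 0.05596335989583449 y at x=551 204.4865093812254 y@581 206.19517602028026 0.24880210514427822
[[468.00242984 151.96126224  54.        ]
 [466.82066999 170.79698343  54.        ]] [[465.35473348 123.49540312   8.        ]
 [460.6160589  199.03254651   8.        ]]
```

The rail is 18.8 mm wide with yaw 0.055, and its centre line passes y≈167.6 at x=578 (jig origin ≈ (578,167.6)). The plate width also checks out, at 75.7 mm. I'll move over the groove, short of the bridge, and stop above it.

Call:
jog_arm(
  moves=[
    {"travel": [-0.0476, 0.0522, 0.0], "rotation": [0.0, 0.0, -0.009], "gripper": 0.01},
    {"travel": [-0.0476, 0.0522, 0.0], "rotation": [0.0, 0.0, -0.009], "gripper": 0.01},
    {"travel": [-0.0476, 0.0522, -0.04], "rotation": [0.0, 0.0, -0.009], "gripper": 0.01},
    {"travel": [-0.0476, 0.0522, -0.08], "rotation": [0.0, 0.0, -0.009], "gripper": 0.01},
    {"travel": [-0.0476, 0.0522, -0.1], "rotation": [0.0, 0.0, -0.009], "gripper": 0.01},
    {"travel": [-0.0476, 0.0522, -0.1], "rotation": [0.0, 0.0, -0.009], "gripper": 0.01},
    {"travel": [-0.0476, 0.0522, -0.1], "rotation": [0.0, 0.0, -0.009], "gripper": 0.01},
  ],
)

```text
t: 7.75
tcp_pos: [550.5, 167.1, 82.1]
eef_rot: [-0.028, 1.0, -0.0, -0.0]
ft_force: [0.6, 1.0, -0.6]
grip_width: 19.5
```

Run:
```python
from fit import *
s=ctrl.sense(); print(s["t"],s["tcp_pos"].round(1),s["eef_rot"].round(4),np.round(s["ft_force"],2),np.round(s["moment"],2))
im=ctrl.get_image("wrist"); save(im,"pics/w5.png")
R=cv2.Rodrigues(np.zeros(3))[0]
T=s["tcp_pos"]; th=0.055
c=np.array([np.cos(th),np.sin(th),0])
v=cv2.resize(im["color"],None,fx=1.4,fy=1.4)
for Q,col in ((pose(jig(10,9.4),[578,167.6,.055])[1],(255,0,255)),(pose([cyl-[0,0,50]],[T[0]-1.9,T[1],.055])[0]+[0,0,T[2]+8.2],(0,255,0))):
    cv2.polylines(v,[cv2.convexHull(np.round(proj(im,Q)*1.4).astype(np.int32))],True,col,1)
cv2.imwrite("pics/w5o.png",v[:,:,::-1])
im=ctrl.get_image("side"); save(im,"pics/s5.png")
u,w=proj(im,[[580,168,60]])[0].astype(int)
cv2.imwrite("pics/s5c.png",cv2.resize(im["color"][w-60:w+60,u-70:u+70,::-1],None,fx=5,fy=5,interpolation=cv2.INTER_CUBIC))
```

```text
7.75 [550.5 167.1  82.1] [-0.028   0.9996 -0.     -0.    ] [ 0.64  1.   -0.62] [ 0.01 -0.07 -0.01]
```

View pics/w5o.png

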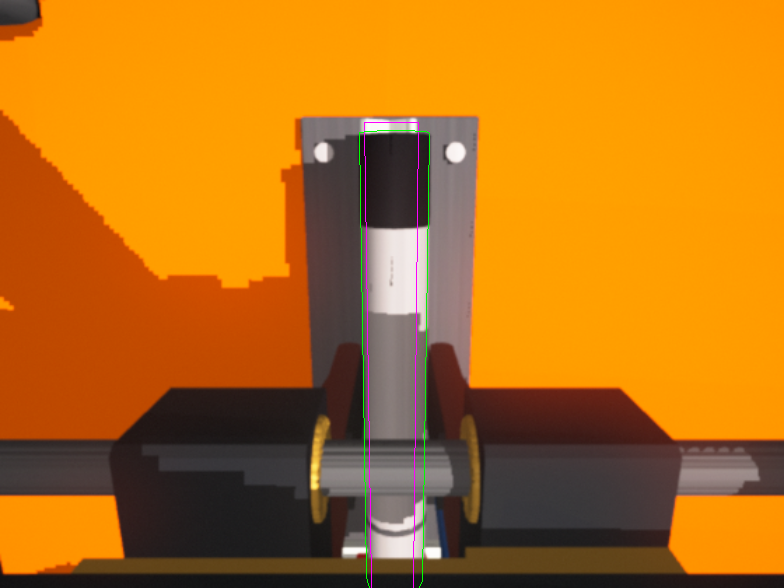

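View pics/s5c.png

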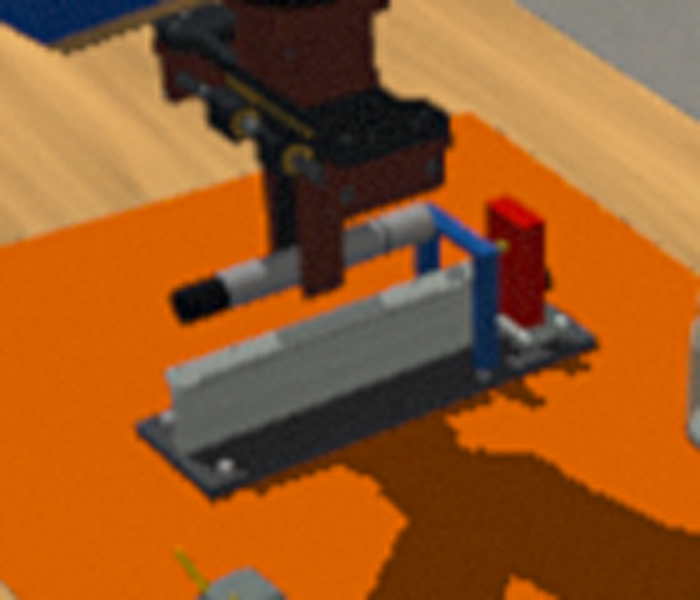

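The probe is over the groove, parallel to it, about 1.4 mm too far towards +y (rail centre at col 389.5 against about 391 predicted, and TCP 1 mm beyond the line). The tip is short of the bridge. I'll correct and descend part way.

Call:
jog_arm(
  moves=[
    {"travel": [0.0, -0.0014, -0.01], "rotation": [0.0, 0.0, 0.0], "gripper": 0.01},
    {"travel": [0.0, -0.0014, -0.02], "rotation": [0.0, 0.0, 0.0], "gripper": 0.01},
    {"travel": [0.0, -0.0014, -0.025], "rotation": [0.0, 0.0, 0.0], "gripper": 0.01},
    {"travel": [0.0, -0.0014, -0.026], "rotation": [0.0, 0.0, 0.0], "gripper": 0.01},
    {"travel": [0.0, -0.0014, -0.026], "rotation": [0.0, 0.0, 0.0], "gripper": 0.01},
    {"travel": [0.0, -0.0014, -0.026], "rotation": [0.0, 0.0, 0.0], "gripper": 0.01},
  ],
)

```text
t: 8.45
tcp_pos: [549.8, 166.2, 55.8]
eef_rot: [-0.029, 1.0, -0.0, -0.0]
ft_force: [-1.7, -3.6, 4.6]
grip_width: 19.1
```

Call:
jog_arm(
  moves=[
    {"travel": [0.0, 0.0, 0.0], "rotation": [0.0, 0.0, 0.0], "gripper": 0.01},
    {"travel": [0.0, 0.0, 0.0], "rotation": [0.0, 0.0, 0.0], "gripper": 0.01},
  ],
)

```text
t: 8.65
tcp_pos: [549.8, 166.2, 55.8]
eef_rot: [-0.029, 1.0, -0.0, -0.0]
ft_force: [-1.4, -3.0, 5.6]
grip_width: 19.4
```

Run:
```python
from fit import *
s=ctrl.sense(); print(s["t"],s["tcp_pos"].round(1),s["eef_rot"].round(4),np.round(s["ft_force"],2),np.round(s["moment"],2))
im=ctrl.get_image("side")
s=ctrl.sense(); print(s["t"],s["tcp_pos"].round(1),np.round(s["ft_force"],2),np.round(s["moment"],2))
u,w=proj(im,[[580,168,60]])[0].astype(int)
cv2.imwrite("pics/s6c.png",cv2.resize(im["color"][w-60:w+60,u-70:u+70,::-1],None,fx=5,fy=5,interpolation=cv2.INTER_CUBIC))
im=ctrl.get_image("wrist"); save(im,"pics/w6.png")
```

```text
8.65 [549.8 166.2  55.8] [-2.870e-02  9.996e-01 -3.000e-04 -3.000e-04] [-1.4  -2.98  5.58] [-0.42  0.33  0.04]
8.7 [549.8 166.1  55.8] [-1.49 -2.28  5.55] [-0.43  0.39 -0.04]
```

View pics/s6c.png

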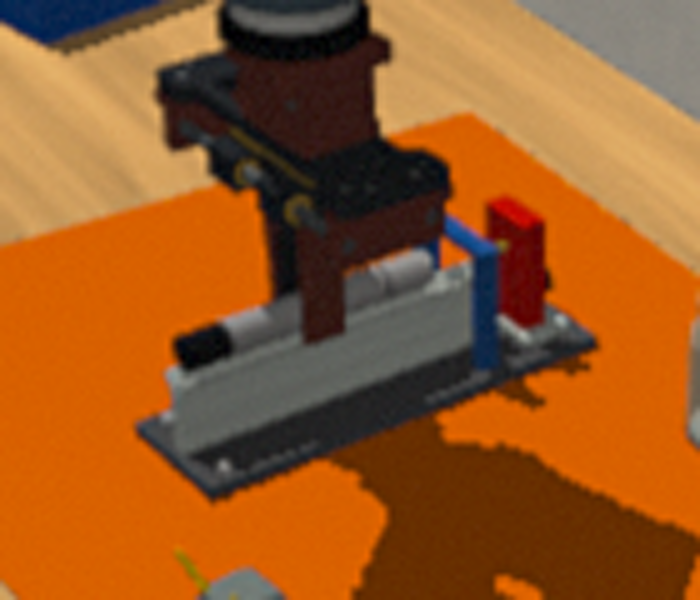

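View pics/w6.png

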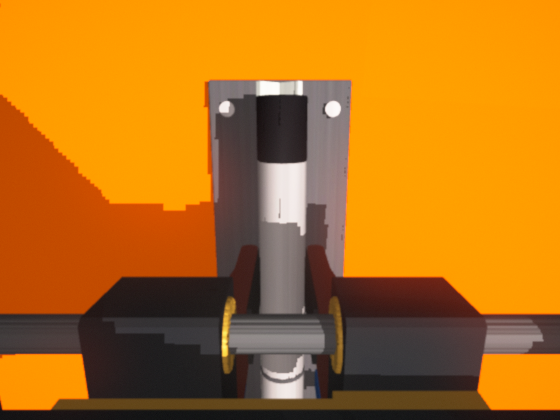

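The fingers straddle the rail and the probe rests on the +y flank of the groove (fz about +7 N, fy −3 N). In the wrist view the rail and plate centre is at columns 279–281 against 282 for the probe, so it is about 0.8 mm off. I'll ease up, shift −0.8 mm, and lower again.

Call:
jog_arm(
  moves=[
    {"travel": [0.0, -0.0003, 0.001], "rotation": [0.0, 0.0, 0.0], "gripper": 0.01},
    {"travel": [0.0, -0.0008, 0.001], "rotation": [0.0, 0.0, 0.0], "gripper": 0.01},
    {"travel": [0.0, -0.0008, 0.001], "rotation": [0.0, 0.0, 0.0], "gripper": 0.01},
  ],
)

```text
t: 9.05
tcp_pos: [550.0, 165.7, 56.4]
eef_rot: [-0.029, 1.0, 0.0, -0.0]
ft_force: [-0.6, 0.0, -3.0]
grip_width: 19.4
```

Call:
jog_arm(
  moves=[
    {"travel": [0.0, 0.0, -0.001], "rotation": [0.0, 0.0, 0.0], "gripper": 0.01},
    {"travel": [0.0, 0.0, -0.001], "rotation": [0.0, 0.0, 0.0], "gripper": 0.01},
    {"travel": [0.0, 0.0, -0.001], "rotation": [0.0, 0.0, 0.0], "gripper": 0.01},
  ],
)

```text
t: 9.35
tcp_pos: [550.1, 165.6, 55.7]
eef_rot: [-0.029, 1.0, -0.0, 0.0]
ft_force: [0.1, -1.0, 0.3]
grip_width: 19.4
```

Call:
jog_arm(
  moves=[
    {"travel": [0.0, 0.0, -0.0006], "rotation": [0.0, 0.0, 0.0], "gripper": 0.01},
    {"travel": [0.0, 0.0, -0.0006], "rotation": [0.0, 0.0, 0.0], "gripper": 0.01},
    {"travel": [0.0, 0.0, -0.0006], "rotation": [0.0, 0.0, 0.0], "gripper": 0.01},
  ],
)

```text
t: 9.65
tcp_pos: [550.3, 165.6, 55.4]
eef_rot: [-0.029, 1.0, 0.0, 0.0]
ft_force: [-1.5, -0.3, 4.6]
grip_width: 19.4
```

Run:
```python
from fit import *
s=ctrl.sense(); print(s["t"],s["tcp_pos"].round(2),s["eef_rot"].round(4),np.round(s["ft_force"],2),np.round(s["moment"],2))
```

```text
9.65 [550.27 165.64  55.37] [-2.860e-02  9.996e-01  0.000e+00  2.000e-04] [-1.51 -0.31  4.62] [-0.17  0.17 -0.06]
```

The forces are now balanced (fy about 0, fz about 6 N up). However, the TCP is 3.6 mm higher than I expected if the probe were seated, so a fingertip may be on the rail. I'll open slightly so the probe can settle, and compare views before and after.

Run:
```python
from h import *
for n in("side","wrist"):
    im=ctrl.get_image(n); save(im,f"pics/b_{n}.png")
```

Call:
jog_arm(
  moves=[
    {"travel": [0.0, 0.0, 0.0], "rotation": [0.0, 0.0, 0.0], "gripper": 0.024},
    {"travel": [0.0, 0.0, 0.0], "rotation": [0.0, 0.0, 0.0], "gripper": 0.03},
    {"travel": [0.0, 0.0, 0.0], "rotation": [0.0, 0.0, 0.0], "gripper": 0.03},
    {"travel": [0.0, 0.0, 0.0], "rotation": [0.0, 0.0, 0.0], "gripper": 0.03},
  ],
)

```text
t: 10.15
tcp_pos: [549.9, 165.6, 54.8]
eef_rot: [-0.029, 1.0, -0.0, -0.0]
ft_force: [-0.4, 0.6, -0.3]
grip_width: 30.0
```

Run:
```python
from h import *
s=ctrl.sense(); print(s["t"],s["tcp_pos"].round(2),np.round(s["ft_force"],2),np.round(s["moment"],2))
for n in("side","wrist"):
    im=ctrl.get_image(n); save(im,f"pics/a_{n}.png")
    b=cv2.imread(f"pics/b_{n}.png"); a=cv2.imread(f"pics/a_{n}.png")
    if n=="side":
        u,w=proj(im,[[575,168,60]])[0].astype(int)
        cr=lambda x: cv2.resize(x[w-45:w+45,u-40:u+40],None,fx=5,fy=5,interpolation=cv2.INTER_CUBIC)
    else: cr=lambda x: cv2.resize(x[60:400,180:390],None,fx=1.7,fy=1.7)
    cv2.imwrite(f"pics/ab_{n}.png",np.hstack([cr(b),cr(a)]))
```

```text
10.15 [549.95 165.63  54.85] [-0.39  0.59 -0.26] [ 0.02  0.04 -0.01]
```

View pics/ab_side.png

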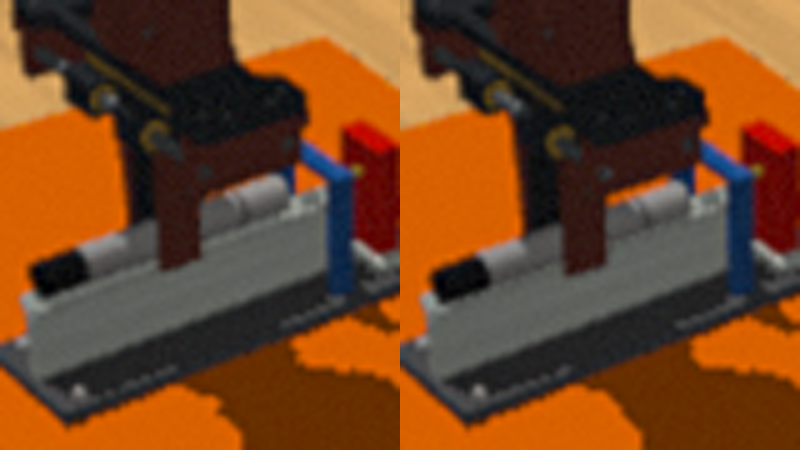

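View pics/ab_wrist.png

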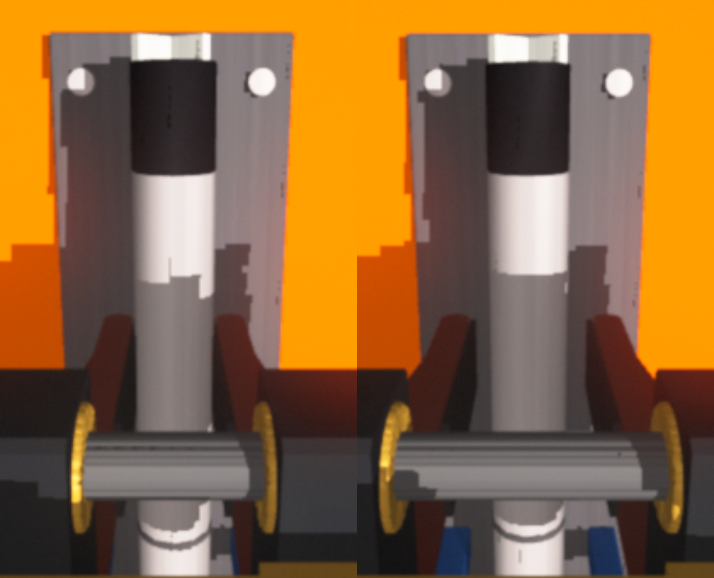

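After release the probe dropped a few millimetres and now lies in the V. The fingertips had been on the rail's edge, and they are now just above it, about 5 mm below the probe axis. I'll regrip at this height, clear of the rail. I'll also estimate the stop face from the top view, using the bridge as reference.

Call:
jog_arm(
  moves=[
    {"travel": [0.0, -0.0005, 0.0], "rotation": [0.0, 0.0, 0.0], "gripper": 0.022},
    {"travel": [0.0, -0.0005, 0.0], "rotation": [0.0, 0.0, 0.0], "gripper": 0.01},
    {"travel": [0.0, -0.0005, 0.0], "rotation": [0.0, 0.0, 0.0], "gripper": 0.01},
    {"travel": [0.0, -0.0005, 0.0], "rotation": [0.0, 0.0, 0.0], "gripper": 0.01},
    {"travel": [0.0, -0.0005, 0.0], "rotation": [0.0, 0.0, 0.0], "gripper": 0.01},
  ],
)

```text
t: 10.75
tcp_pos: [550.1, 164.9, 55.1]
eef_rot: [-0.029, 1.0, -0.0, -0.0]
ft_force: [0.7, -2.3, -0.1]
grip_width: 19.6
```

Run:
```python
from fit import *
s=ctrl.sense(); print(s["t"],s["tcp_pos"].round(2),np.round(s["ft_force"],2),np.round(s["moment"],2),s["grip_width"])
a=cv2.imread("pics/top0.png")[:,:,::-1]; b=cv2.imread("pics/side0.png")[:,:,::-1]
for n,I,ref in(("top",a,(582.4,168.3,.063)),("side",b,(581.6,172.9,.061))):
    im=ctrl.get_image(n); hsv=cv2.cvtColor(np.ascontiguousarray(I),cv2.COLOR_RGB2HSV)
    u,w=proj(im,[[640,170,60]])[0].astype(int)
    roi=np.zeros(I.shape[:2],bool); roi[w-50:w+50,u-50:u+50]=1
    red=roi&((hsv[...,0]<4)|(hsv[...,0]>175))&(hsv[...,1]>150)
    blue=roi&(abs(hsv[...,0].astype(int)-110)<12)&(hsv[...,1]>130)
    print(n,red.sum(),blue.sum())
    # blue reference fit x,y
    yaw=.056
    def sc(m,P,p):
        h=hullmask(im,pose(P,p)); M=cv2.resize(m.astype(np.uint8),None,fx=4,fy=4,interpolation=cv2.INTER_NEAREST)
        return (h&M).sum()/(h|M).sum()
    br=jig(10)[2:5]
    r=minimize(lambda q:-sc(blue,br,[q[0],q[1],yaw]),[580,169],method="Nelder-Mead",options=dict(initial_simplex=[[580,169],[586,169],[580,175]],xatol=.05)); print("blue",r.x,r.fun)
    g=[(sc(red,[box(st,st+t,-18,18,z0,80)],[r.x[0],r.x[1],yaw]),st,t,z0) for st in np.arange(86,112,1.) for t in (8,10,12,14,16) for z0 in (8,15,25)]
    print(sorted(g)[::-1][:4])
```

```text
10.75 [550.05 164.92  55.07] [ 0.71 -2.33 -0.11] [-0.38 -0.03  0.  ] 19.556444427608696
top 179 198
blue [580.3296814  167.09391785] -0.8381410256410257
[(np.float64(0.8406326034063261), np.float64(97.0), 16, 25), (np.float64(0.8333333333333334), np.float64(98.0), 16, 25), (np.float64(0.8328808446455506), np.float64(100.0), 14, 15), (np.float64(0.8271196632591702), np.float64(99.0), 14, 15)]
side 196 174
blue [579.59300232 171.45024872] -0.5198204936424832
[(np.float64(0.7527430466955856), np.float64(103.0), 8, 15), (np.float64(0.75198973042362), np.float64(105.0), 8, 15), (np.float64(0.7510861231791465), np.float64(104.0), 8, 15), (np.float64(0.745754368693084), np.float64(103.0), 10, 15)]
```

Regripped at 19.6 mm with small forces. The image puts the stop face at jig x≈97–103. I'll slide 36 mm along the groove, which leaves the tip at about x=82, short of even the nearest possible stop.

Call:
jog_arm(
  moves=[
    {"travel": [0.004, 0.0001, 0.0], "rotation": [0.0, 0.0, 0.0], "gripper": 0.01},
    {"travel": [0.01, 0.0004, 0.0], "rotation": [0.0, 0.0, 0.0], "gripper": 0.01},
    {"travel": [0.016, 0.0007, 0.0], "rotation": [0.0, 0.0, 0.0], "gripper": 0.01},
    {"travel": [0.022, 0.001, 0.0], "rotation": [0.0, 0.0, 0.0], "gripper": 0.01},
    {"travel": [0.028, 0.0013, 0.0], "rotation": [0.0, 0.0, 0.0], "gripper": 0.01},
    {"travel": [0.033, 0.0016, 0.0], "rotation": [0.0, 0.0, 0.0], "gripper": 0.01},
    {"travel": [0.036, 0.0018, 0.0], "rotation": [0.0, 0.0, 0.0], "gripper": 0.01},
    {"travel": [0.036, 0.0018, 0.0], "rotation": [0.0, 0.0, 0.0], "gripper": 0.01},
  ],
)

```text
t: 11.65
tcp_pos: [586.9, 167.1, 55.0]
eef_rot: [-0.028, 1.0, 0.0, 0.0]
ft_force: [0.6, -0.4, -1.4]
grip_width: 19.4
```

Run:
```python
from fit import *
s=ctrl.sense(); print(s["t"],s["tcp_pos"].round(2),np.round(s["ft_force"],2),np.round(s["moment"],2),s["grip_width"])
im=ctrl.get_image("side")
u,w=proj(im,[[610,168,60]])[0].astype(int)
a=cv2.resize(im["color"][w-45:w+45,u-40:u+40,::-1],None,fx=5,fy=5,interpolation=cv2.INTER_CUBIC)
im=ctrl.get_image("top")
u,w=proj(im,[[610,168,60]])[0].astype(int)
b=cv2.resize(im["color"][w-45:w+45,u-35:u+35,::-1],None,fx=5,fy=5,interpolation=cv2.INTER_CUBIC)
cv2.imwrite("pics/s8.png",np.hstack([a,b]))
```

```text
11.65 [586.88 167.11  55.  ] [ 0.6  -0.4  -1.39] [ 0.04 -0.01  0.01] 19.381078651993132
```

View pics/s8.png

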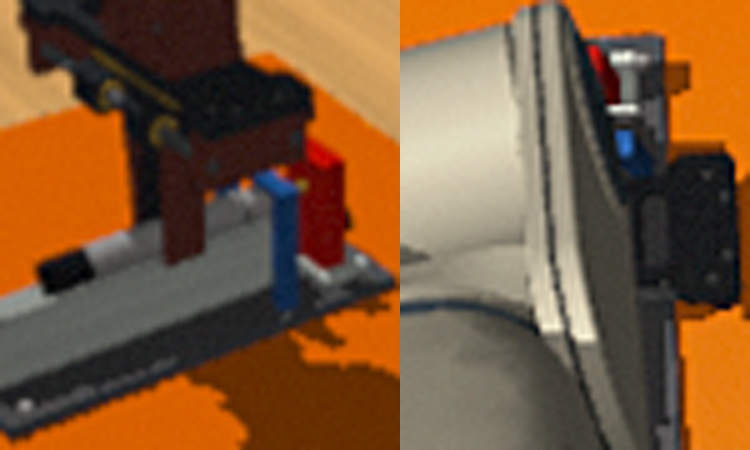

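The probe is passing under the bridge with no contact forces (fx about 0.6 N). I'll advance another 7 mm in gentle steps.

Call:
jog_arm(
  moves=[
    {"travel": [0.002, 0.0001, 0.0], "rotation": [0.0, 0.0, 0.0], "gripper": 0.01},
    {"travel": [0.004, 0.0002, 0.0], "rotation": [0.0, 0.0, 0.0], "gripper": 0.01},
    {"travel": [0.006, 0.0003, 0.0], "rotation": [0.0, 0.0, 0.0], "gripper": 0.01},
    {"travel": [0.007, 0.0004, 0.0], "rotation": [0.0, 0.0, 0.0], "gripper": 0.01},
    {"travel": [0.007, 0.0004, 0.0], "rotation": [0.0, 0.0, 0.0], "gripper": 0.01},
  ],
)

```text
t: 12.25
tcp_pos: [593.3, 167.3, 55.1]
eef_rot: [-0.029, 1.0, 0.0, 0.0]
ft_force: [1.1, -0.6, -1.7]
grip_width: 18.9
```

Call:
jog_arm(
  moves=[
    {"travel": [0.0005, 0.0, 0.0], "rotation": [0.0, 0.0, 0.0], "gripper": 0.01},
    {"travel": [0.001, 0.0001, 0.0], "rotation": [0.0, 0.0, 0.0], "gripper": 0.01},
    {"travel": [0.001, 0.0001, 0.0], "rotation": [0.0, 0.0, 0.0], "gripper": 0.01},
  ],
)

```text
t: 12.55
tcp_pos: [594.1, 167.4, 55.1]
eef_rot: [-0.029, 1.0, -0.0, 0.0]
ft_force: [-1.0, 0.1, -1.6]
grip_width: 19.3
```

Run:
```python
from fit import *
im=ctrl.get_image("side")
u,w=proj(im,[[650,168,60]])[0].astype(int)
a=cv2.resize(im["color"][w-25:w+25,u-35:u+35,::-1],None,fx=11,fy=11,interpolation=cv2.INTER_CUBIC)
cv2.imwrite("pics/s9.png",a)
s=ctrl.sense(); print(s["tcp_pos"].round(2),np.round(s["ft_force"],2))
```

```text
[594.09 167.41  55.1 ] [ 0.26 -0.45 -1.05]
```

View pics/s9.png

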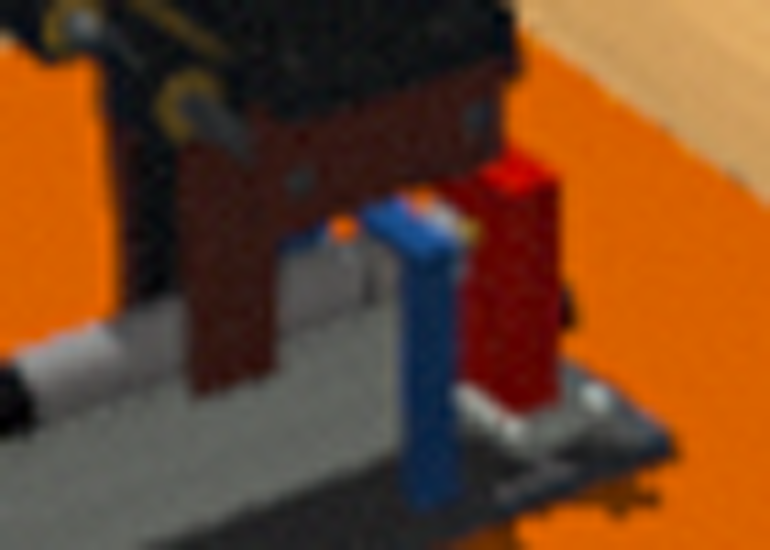

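The tip shows just past the bridge post at (460,235), with the brass pin at (472,232), so only a few millimetres remain. I'll continue in 1 mm steps, watching the force.

Call:
jog_arm(
  moves=[
    {"travel": [0.001, 0.0001, 0.0], "rotation": [0.0, 0.0, 0.0], "gripper": 0.01},
    {"travel": [0.0015, 0.0001, 0.0], "rotation": [0.0, 0.0, 0.0], "gripper": 0.01},
    {"travel": [0.0015, 0.0001, 0.0], "rotation": [0.0, 0.0, 0.0], "gripper": 0.01},
  ],
)

```text
t: 12.9
tcp_pos: [595.7, 167.5, 55.1]
eef_rot: [-0.029, 1.0, 0.0, 0.0]
ft_force: [1.2, -0.7, -2.2]
grip_width: 19.1
```

Call:
jog_arm(
  moves=[
    {"travel": [0.001, 0.0001, 0.0], "rotation": [0.0, 0.0, 0.0], "gripper": 0.01},
    {"travel": [0.001, 0.0001, 0.0], "rotation": [0.0, 0.0, 0.0], "gripper": 0.01},
    {"travel": [0.001, 0.0001, 0.0], "rotation": [0.0, 0.0, 0.0], "gripper": 0.01},
  ],
)

```text
t: 13.2
tcp_pos: [596.6, 167.6, 55.1]
eef_rot: [-0.029, 1.0, -0.0, 0.0]
ft_force: [-0.7, -0.6, -2.3]
grip_width: 19.2
```

Call:
jog_arm(
  moves=[
    {"travel": [0.001, 0.0, 0.0], "rotation": [0.0, 0.0, 0.0], "gripper": 0.01},
    {"travel": [0.001, 0.0, 0.0], "rotation": [0.0, 0.0, 0.0], "gripper": 0.01},
    {"travel": [0.001, 0.0, 0.0], "rotation": [0.0, 0.0, 0.0], "gripper": 0.01},
  ],
)

```text
t: 13.5
tcp_pos: [597.6, 167.6, 55.1]
eef_rot: [-0.029, 1.0, 0.0, 0.0]
ft_force: [0.5, -0.2, -2.1]
grip_width: 19.2
```

Call:
jog_arm(
  moves=[
    {"travel": [0.001, 0.0, -0.0003], "rotation": [0.0, 0.0, 0.0], "gripper": 0.01},
    {"travel": [0.001, 0.0001, -0.0003], "rotation": [0.0, 0.0, 0.0], "gripper": 0.01},
    {"travel": [0.001, 0.0001, -0.0003], "rotation": [0.0, 0.0, 0.0], "gripper": 0.01},
  ],
)

```text
t: 13.8
tcp_pos: [598.4, 167.7, 54.8]
eef_rot: [-0.029, 1.0, -0.0, -0.0]
ft_force: [-1.0, 0.5, 0.3]
grip_width: 19.2
```

Call:
jog_arm(
  moves=[
    {"travel": [0.001, 0.0001, 0.0], "rotation": [0.0, 0.0, 0.0], "gripper": 0.01},
    {"travel": [0.001, 0.0001, 0.0], "rotation": [0.0, 0.0, 0.0], "gripper": 0.01},
    {"travel": [0.001, 0.0001, 0.0], "rotation": [0.0, 0.0, 0.0], "gripper": 0.01},
  ],
)

```text
t: 14.1
tcp_pos: [598.6, 167.7, 54.7]
eef_rot: [-0.029, 1.0, -0.0, -0.001]
ft_force: [-4.5, -0.1, 3.2]
grip_width: 19.1
```

Contact: x advanced only 0.2 mm of the 1 mm commanded, with fx −4.5 N. I'll hold and read again.

Call:
jog_arm(
  moves=[
    {"travel": [0.0, 0.0, 0.0], "rotation": [0.0, 0.0, 0.0], "gripper": 0.01},
    {"travel": [0.0, 0.0, 0.0], "rotation": [0.0, 0.0, 0.0], "gripper": 0.01},
  ],
)

```text
t: 14.3
tcp_pos: [598.6, 167.7, 54.8]
eef_rot: [-0.029, 1.0, -0.0, -0.001]
ft_force: [-5.2, -0.8, 4.1]
grip_width: 19.3
```

Run:
```python
from fit import *
s=ctrl.sense(); print(s["t"],s["tcp_pos"].round(2),s["eef_rot"].round(4),np.round(s["ft_force"],2),np.round(s["moment"],2),s["grip_width"])
im=ctrl.get_image("side")
u,w=proj(im,[[650,168,60]])[0].astype(int)
a=cv2.resize(im["color"][w-25:w+25,u-35:u+35,::-1],None,fx=11,fy=11,interpolation=cv2.INTER_CUBIC)
cv2.imwrite("pics/s10.png",a)
im=ctrl.get_image("wrist"); save(im,"pics/w10.png")
s=ctrl.sense(); print(s["tcp_pos"].round(2),np.round(s["ft_force"],2))
```

```text
14.3 [598.6  167.7   54.75] [-2.860e-02  9.996e-01 -2.000e-04 -1.000e-03] [-5.16 -0.77  4.13] [-0.04  0.86  0.07] 19.349688461117243
[598.63 167.67  54.75] [-4.88 -0.88  2.9 ]
```

View pics/s10.png

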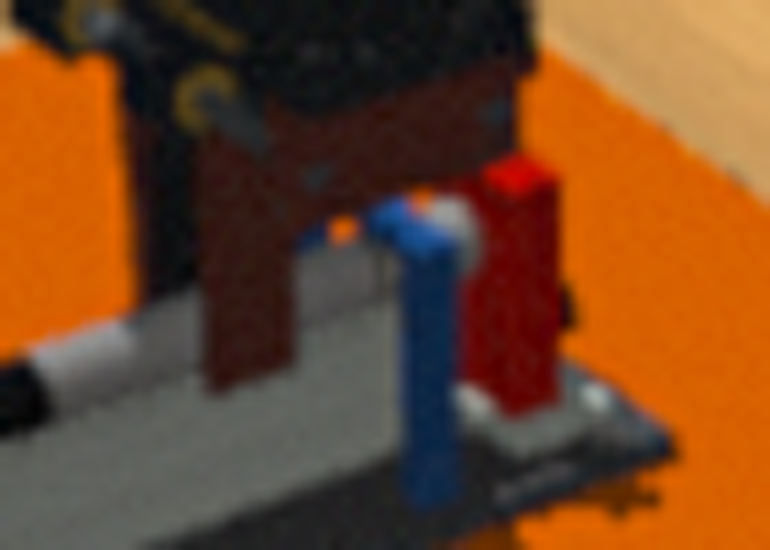

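View pics/w10.png

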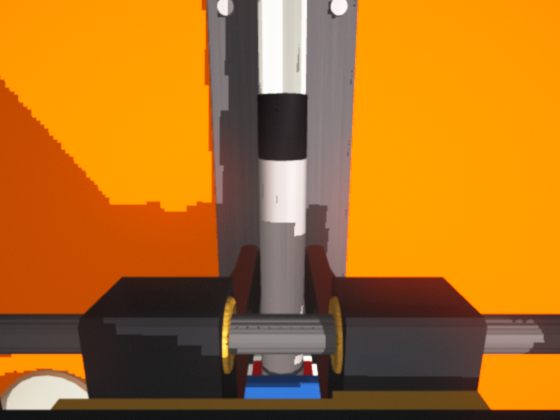

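The pin is now hidden behind the tip at (465,235), right at the red face. Some of the vertical preload came from lowering. I'll ease z by 0.2 mm and press a little more to confirm it's a hard stop.

Call:
jog_arm(
  moves=[
    {"travel": [0.0, 0.0, 0.0002], "rotation": [0.0, 0.0, 0.0], "gripper": 0.01},
    {"travel": [0.0004, 0.0, 0.0002], "rotation": [0.0, 0.0, 0.0], "gripper": 0.01},
    {"travel": [0.0004, 0.0, 0.0002], "rotation": [0.0, 0.0, 0.0], "gripper": 0.01},
    {"travel": [0.0004, 0.0, 0.0002], "rotation": [0.0, 0.0, 0.0], "gripper": 0.01},
  ],
)

```text
t: 14.8
tcp_pos: [600.3, 167.9, 54.9]
eef_rot: [-0.029, 1.0, 0.0, 0.0]
ft_force: [-0.3, 0.1, -1.7]
grip_width: 19.0
```

Run:
```python
from fit import *
s=ctrl.sense(); print(s["t"],s["tcp_pos"].round(2),s["eef_rot"].round(4),np.round(s["ft_force"],2),np.round(s["moment"],2),s["grip_width"])
```

```text
14.8 [600.34 167.86  54.94] [-2.860e-02  9.996e-01  0.000e+00  3.000e-04] [-0.27  0.1  -1.65] [ 0.09  0.04 -0.04] 19.003979593078217
```

That contact was not the stop. With z eased the probe slid a further 1.7 mm freely, so it had been fingertip or groove friction. I'll continue at this height in 1 mm steps.

Call:
jog_arm(
  moves=[
    {"travel": [0.001, 0.0001, 0.0001], "rotation": [0.0, 0.0, 0.0], "gripper": 0.01},
    {"travel": [0.001, 0.0001, 0.0001], "rotation": [0.0, 0.0, 0.0], "gripper": 0.01},
    {"travel": [0.001, 0.0001, 0.0001], "rotation": [0.0, 0.0, 0.0], "gripper": 0.01},
  ],
)

```text
t: 15.1
tcp_pos: [601.0, 167.9, 55.0]
eef_rot: [-0.029, 1.0, 0.0, 0.0]
ft_force: [-1.3, 0.4, -1.3]
grip_width: 19.2
```

Call:
jog_arm(
  moves=[
    {"travel": [0.0008, 0.0, 0.0], "rotation": [0.0, 0.0, 0.0], "gripper": 0.01},
    {"travel": [0.0008, 0.0, 0.0], "rotation": [0.0, 0.0, 0.0], "gripper": 0.01},
    {"travel": [0.0008, 0.0, 0.0], "rotation": [0.0, 0.0, 0.0], "gripper": 0.01},
  ],
)

```text
t: 15.4
tcp_pos: [601.8, 167.9, 55.1]
eef_rot: [-0.029, 1.0, -0.0, 0.0]
ft_force: [-1.2, -0.3, -2.0]
grip_width: 19.3
```

Call:
jog_arm(
  moves=[
    {"travel": [0.0008, 0.0001, 0.0], "rotation": [0.0, 0.0, 0.0], "gripper": 0.01},
    {"travel": [0.0008, 0.0001, 0.0], "rotation": [0.0, 0.0, 0.0], "gripper": 0.01},
    {"travel": [0.0008, 0.0001, 0.0], "rotation": [0.0, 0.0, 0.0], "gripper": 0.01},
  ],
)

```text
t: 15.7
tcp_pos: [601.9, 167.9, 54.9]
eef_rot: [-0.029, 1.0, -0.0, -0.001]
ft_force: [-3.8, 0.2, -1.0]
grip_width: 19.1
```

Call:
jog_arm(
  moves=[
    {"travel": [0.0008, 0.0, 0.0], "rotation": [0.0, 0.0, 0.0], "gripper": 0.01},
    {"travel": [0.0008, 0.0, 0.0], "rotation": [0.0, 0.0, 0.0], "gripper": 0.01},
    {"travel": [0.0008, 0.0, 0.0], "rotation": [0.0, 0.0, 0.0], "gripper": 0.01},
  ],
)

```text
t: 16.0
tcp_pos: [602.0, 167.9, 54.8]
eef_rot: [-0.029, 1.0, -0.0, -0.001]
ft_force: [-6.0, 0.6, 0.6]
grip_width: 19.4
```

x stopped again (+0.1 mm per 0.8 mm commanded) and fx is rising to −6 N, now with almost no vertical load. I'll repeat the same check: ease z up 0.2 mm and see whether it slides on.

Call:
jog_arm(
  moves=[
    {"travel": [0.0, 0.0, 0.0002], "rotation": [0.0, 0.0, 0.0], "gripper": 0.01},
    {"travel": [0.0, 0.0, 0.0003], "rotation": [0.0, 0.0, 0.0], "gripper": 0.01},
    {"travel": [0.0, 0.0, 0.0003], "rotation": [0.0, 0.0, 0.0], "gripper": 0.01},
  ],
)

```text
t: 16.3
tcp_pos: [601.9, 167.9, 54.9]
eef_rot: [-0.029, 1.0, -0.0, -0.001]
ft_force: [-5.6, 0.7, -0.9]
grip_width: 19.0
```

Run:
```python
from fit import *
s=ctrl.sense(); print(s["t"],s["tcp_pos"].round(2),s["eef_rot"].round(4),np.round(s["ft_force"],2),np.round(s["moment"],2),s["grip_width"])
im=ctrl.get_image("side")
u,w=proj(im,[[650,168,60]])[0].astype(int)
a=cv2.resize(im["color"][w-25:w+25,u-35:u+35,::-1],None,fx=11,fy=11,interpolation=cv2.INTER_CUBIC)
cv2.imwrite("pics/s11.png",a)
s=ctrl.sense(); print(s["tcp_pos"].round(2),np.round(s["ft_force"],2))
```

```text
16.3 [601.95 167.86  54.9 ] [-2.860e-02  9.996e-01 -2.000e-04 -1.500e-03] [-5.57  0.75 -0.9 ] [0.05 0.96 0.01] 18.999578732219074
[601.95 167.89  54.89] [-5.21 -0.2  -0.82]
```

View pics/s11.png

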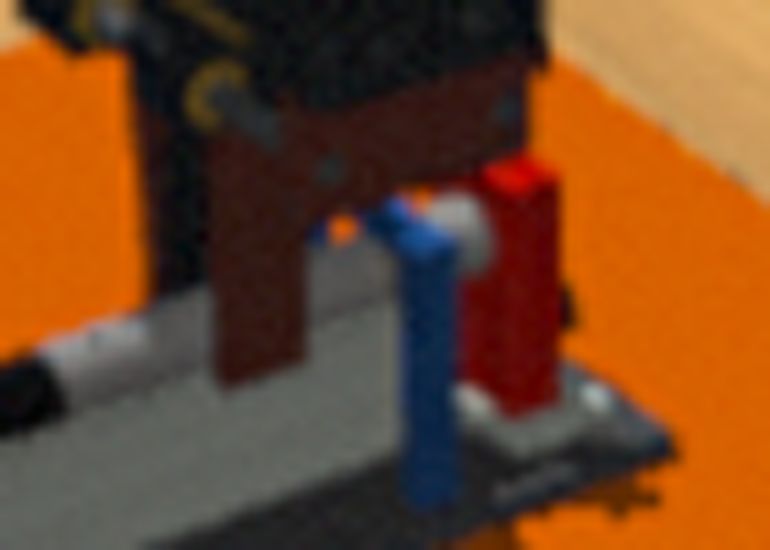

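This time it stays put: x 601.95, fx −5.5 N, vertical force only the probe's own weight. So it is bearing on the stop, at jig x≈97, which matches the image estimate. I'll press on to about 8 N.

Call:
jog_arm(
  moves=[
    {"travel": [0.0004, 0.0, 0.0], "rotation": [0.0, 0.0, 0.0], "gripper": 0.01},
    {"travel": [0.0007, 0.0, 0.0], "rotation": [0.0, 0.0, 0.0], "gripper": 0.01},
    {"travel": [0.0007, 0.0, 0.0], "rotation": [0.0, 0.0, 0.0], "gripper": 0.01},
    {"travel": [0.0007, 0.0, 0.0], "rotation": [0.0, 0.0, 0.0], "gripper": 0.01},
  ],
)

```text
t: 16.75
tcp_pos: [601.9, 167.9, 54.8]
eef_rot: [-0.029, 1.0, -0.0, -0.002]
ft_force: [-7.4, 0.6, 0.8]
grip_width: 19.5
```

7.4 N with no further motion and the probe's weight resting in the groove. I'll release, then lift straight up.

Call:
jog_arm(
  moves=[
    {"travel": [0.0, 0.0, 0.0], "rotation": [0.0, 0.0, 0.0], "gripper": 0.05},
    {"travel": [0.0, 0.0, 0.0], "rotation": [0.0, 0.0, 0.0], "gripper": 0.05},
    {"travel": [0.0, 0.0, 0.0], "rotation": [0.0, 0.0, 0.0], "gripper": 0.05},
    {"travel": [0.0, 0.0, 0.0], "rotation": [0.0, 0.0, 0.0], "gripper": 0.05},
  ],
)

```text
t: 17.15
tcp_pos: [604.8, 168.1, 55.7]
eef_rot: [-0.029, 1.0, 0.0, 0.001]
ft_force: [-0.3, -0.1, -0.1]
grip_width: 47.4
```

Run:
```python
from fit import *
s=ctrl.sense(); print(s["t"],s["tcp_pos"].round(2),np.round(s["ft_force"],2),s["grip_width"])
im=ctrl.get_image("side")
u,w=proj(im,[[650,168,60]])[0].astype(int)
a=cv2.resize(im["color"][w-25:w+25,u-35:u+35,::-1],None,fx=11,fy=11,interpolation=cv2.INTER_CUBIC)
cv2.imwrite("pics/s12.png",a)
im=ctrl.get_image("wrist"); save(im,"pics/w12.png")
```

```text
17.15 [604.76 168.09  55.7 ] [-0.27 -0.05 -0.13] 47.41759110889119
```

View pics/s12.png

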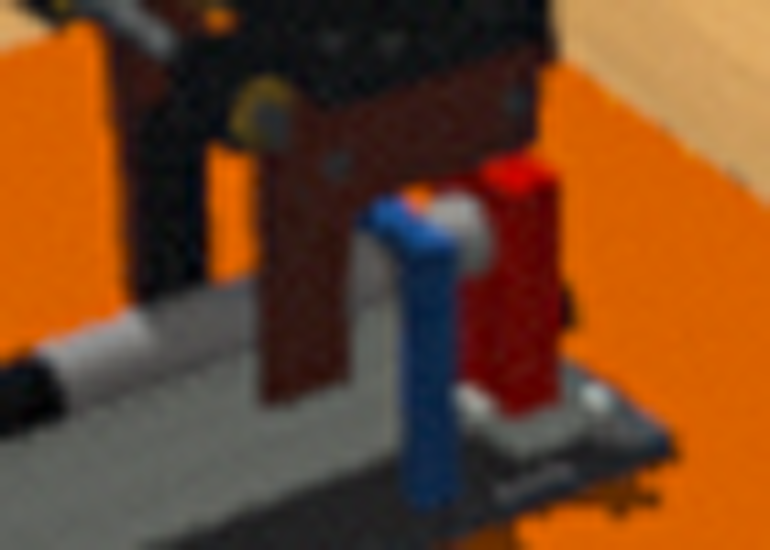

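View pics/w12.png

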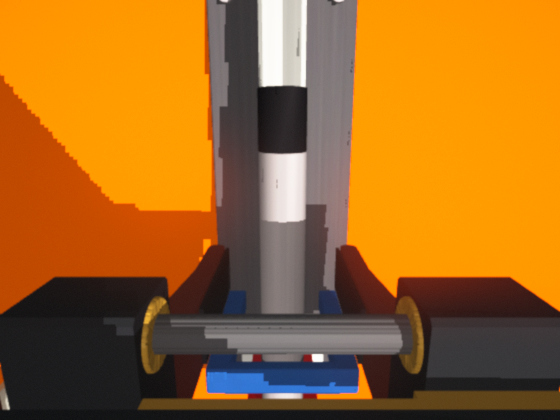

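After release the probe has not moved (tip edge still at (490,240) against the red face, and the same in the wrist view). I'll lift away and look at the tip/stop gap.

Call:
jog_arm(
  moves=[
    {"travel": [0.0, 0.0, 0.02], "rotation": [0.0, 0.0, 0.0], "gripper": 0.05},
    {"travel": [0.0, 0.0, 0.06], "rotation": [0.0, 0.0, 0.0], "gripper": 0.05},
    {"travel": [0.0, 0.0, 0.1], "rotation": [0.0, 0.0, 0.0], "gripper": 0.05},
    {"travel": [0.03, 0.0, 0.12], "rotation": [0.0, 0.0, 0.0], "gripper": 0.05},
    {"travel": [0.07, 0.0, 0.12], "rotation": [0.0, 0.0, 0.0], "gripper": 0.05},
    {"travel": [0.11, 0.0, 0.12], "rotation": [0.0, 0.0, 0.0], "gripper": 0.05},
    {"travel": [0.11, 0.0, 0.12], "rotation": [0.0, 0.0, 0.0], "gripper": 0.05},
    {"travel": [0.11, 0.0, 0.12], "rotation": [0.0, 0.0, 0.0], "gripper": 0.05},
  ],
)

```text
t: 18.05
tcp_pos: [713.9, 167.7, 174.6]
eef_rot: [-0.028, 1.0, -0.0, -0.001]
ft_force: [-0.1, 0.9, 0.3]
grip_width: 50.1
```

Run:
```python
from fit import *
s=ctrl.sense(); print(s["t"],s["tcp_pos"].round(2),np.round(s["ft_force"],2),s["grip_width"])
im=ctrl.get_image("wrist"); save(im,"pics/w13.png")
u,w=proj(im,[[670,172,65]])[0].astype(int); print(u,w)
cv2.imwrite("pics/w13c.png",cv2.resize(im["color"][max(0,w-60):w+60,u-75:u+75,::-1],None,fx=5,fy=5,interpolation=cv2.INTER_CUBIC))
im=ctrl.get_image("side")
u,w=proj(im,[[640,168,60]])[0].astype(int)
cv2.imwrite("pics/s13.png",cv2.resize(im["color"][w-30:w+30,u-40:u+40,::-1],None,fx=9,fy=9,interpolation=cv2.INTER_CUBIC))
```

```text
18.05 [713.92 167.75 174.57] [-0.06  0.93  0.29] 50.07604450281435
290 153
```

View pics/w13c.png

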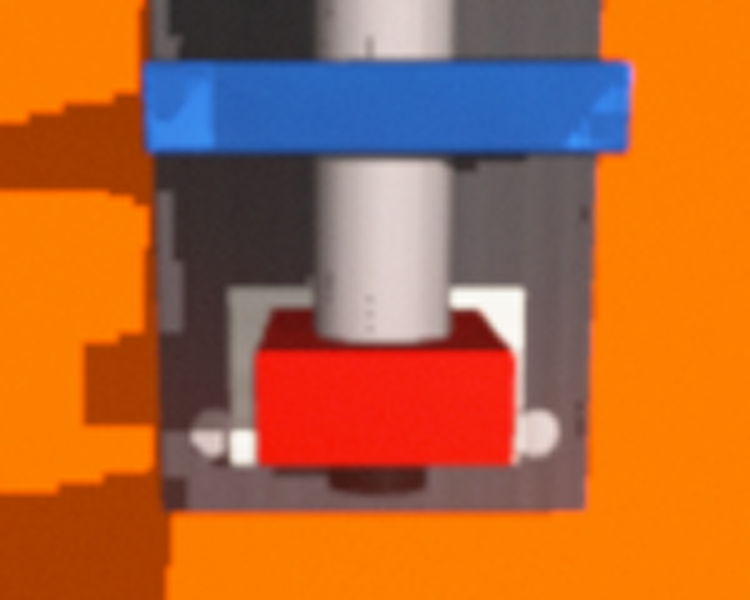

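View pics/s13.png

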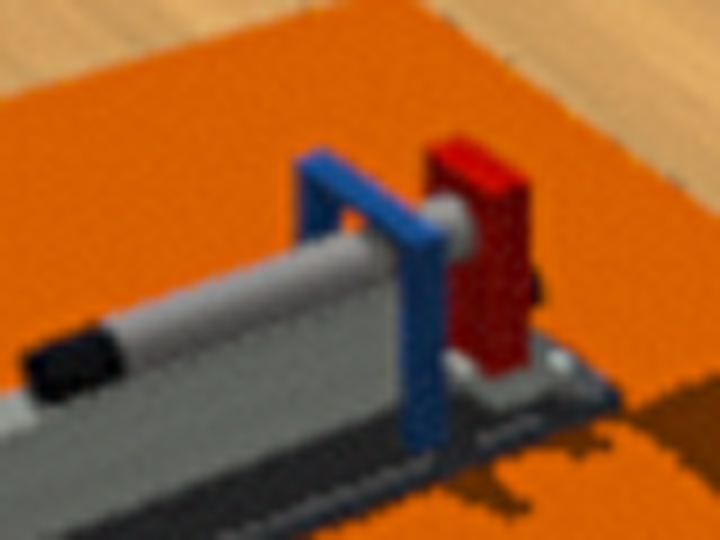

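The tip appears to meet the red face, with no pin visible. I'll check the gap numerically from the face's top edge (crop row 350, z=80) and the tip rim (row 344, z=70).

Run:
```python
from fit import *
im=ctrl.get_image("wrist")
f=lambda c,r:((c+.5)/5-.5+290-75,(r+.5)/5-.5+93)
for nm,(c,r),z in(("face top",(385,350),80),("tip rim",(385,344),70),("bridge near",(385,60),82),("bridge far",(385,153),82)):
    print(nm,back(im,[f(c,r)],z)[0].round(1))
g=im["color"][93:173,290-75+60:290-75+95]
c=292-0
for r in range(155,168): print(r,im["color"][r,c].tolist(),im["color"][r,c-7].tolist())
# zoom
cv2.imwrite("pics/w14.png",cv2.resize(im["color"][145:175,265:320,::-1],None,fx=14,fy=14,interpolation=cv2.INTER_NEAREST))
```

```text
face top [673.9 172.8  80. ]
tip rim [674.2 173.1  70. ]
bridge near [635.6 170.4  82. ]
bridge far [647.5 171.1  82. ]
155 [223, 207, 205] [192, 175, 172]
156 [223, 207, 204] [190, 175, 171]
157 [224, 207, 204] [193, 176, 173]
158 [224, 206, 204] [192, 175, 173]
159 [224, 206, 203] [192, 175, 172]
160 [223, 206, 202] [193, 175, 172]
161 [220, 202, 198] [191, 172, 168]
162 [190, 160, 156] [164, 132, 128]
163 [141, 82, 80] [129, 63, 59]
164 [139, 30, 24] [136, 24, 20]
165 [215, 24, 14] [215, 22, 13]
166 [243, 27, 13] [243, 27, 16]
167 [247, 32, 15] [247, 27, 14]
```

View pics/w14.png

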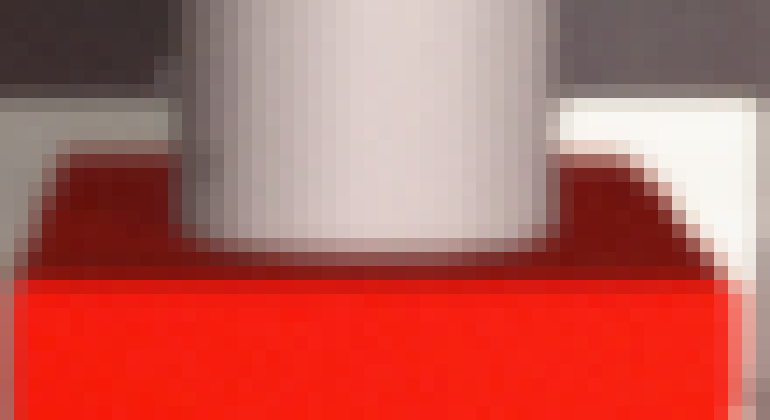

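With the edge rows refined (face about 164.5, rim about 162.7), both edges back-project to x≈674.8. The gap is zero to within about 0.5 mm, so the tip is on the face and the pin flush. I'll hand in.

Run:
```python
from fit import *
im=ctrl.get_image("side")
for l in ["jar","mech_head","paint_pot","probe_mid"]:
    r=ctrl.regions_of(im,l); print(l,[(round(x["p"],2),x["bbox"]) for x in r[:1]])
s=ctrl.sense(); print(s["t"],np.round(s["ft_force"],2))
print(ctrl.close_job())
```

```text
jar [(0.68, [298.6, 176.1, 28.6, 39.9])]
mech_head [(0.92, [199.3, 233.5, 27.8, 25.4])]
paint_pot [(0.69, [387.6, 288.0, 16.9, 29.7])]
probe_mid [(0.66, [217.5, 170.8, 49.2, 20.1])]
18.45 [0.65 0.15 0.45]
the job is handed in; nothing more can be done
None
```

The probe is seated in the V-groove with its steel tip against the red stop. I let go, lifted clear and handed the job in at 18.5 s.

**What I did:** I gripped the probe at its middle, lifted it off the rest and laid it in the groove short of the bridge. I then gripped it again, slid it under the bridge to the stop and pressed to about 7.4 N.

**Last checks:**
- **Stop contact:** after release, the tip rim and the stop face came out at the same x (about 674.8 mm), so any gap is within about 0.5 mm. The stop face is about 33 mm beyond the bridge point, inside the 22–42 mm range given.
- **Pin:** it was not visible in any view after pressing. I take it to be flush from the contact and the zero gap, as its travel can't be read directly.
- **Other objects:** the jar, mech head and paint pot were within about 4 px of where they started in the side view.

**What didn't go to plan:**
- **Laying it in the groove:** the fingertips came down on the rail edge with about 6 N. The probe dropped the last 3 to 4 mm into the groove when I opened the jaws.
- **Finding the stop:** an earlier 5 N reading looked like the stop but was friction. Easing the height by 0.2 mm freed it. The final contact passed the same test.

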